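Kit a control cabinet: right toppled power supplies, fetch couplers from drawer

ROBOT

A 6-joint arm with a two-finger parallel gripper is mounted at the origin on the work surface. World frame = base frame: x ahead of the robot, y to its left, z up, the work surface at z = 0. Lengths are in m, angles in rad, forces in N, time in s.
With the tool pointing down it reaches from about 0.25 to 0.85 m from the base axis. Payload 12.5 kg.
Tool frame: the origin (TCP) lies at the very end of the fingers, on their centre line; the grasp point (between the pads) lies 19 mm behind it; z points along the fingers, y is the direction in which the jaws open and shut (so a half turn about z gives the same grasp; the last joint's range is limited). The gripper opens to 93 mm and grips with 3 to 60 N. Pads are 15 mm wide; open, the fingers measure 128 mm over their backs; the gripper's body (75 mm by 188 mm) begins 65 mm behind the grasp point.
Start: joints at [-1.34, 0.351, 1.652, -0, 1.139, -0.085], TCP at [0.171, -0.523, 0.219] pointing down, gripper open.
Joint ranges: [-2.75, 2.75], [-0.79, 2.1], [0.01, 2.65], [-1.57, 4.71], [0.07, 3.14], [-2.87, 2.87]. Speed limits (rad/s): [2.22, 2.22, 2.79, 3.14, 3.14, 3.14].

INTERFACE

Orientations are given as a unit quaternion [w, x, y, z].
In Python, from bench import bot, vision gives the robot as it stands.
- The arm moves only by the tool send_rows, never from a script. Its argument "targets" is a list of rows, each an object with "gripper": the finger opening in cm, from 0 to 9.3; "xyz": the shift along the tool's x, y, z in cm, a list of three; "yaw": the turn about the tool's z in rad. In form: [{"gripper": gripper, "xyz": [dx, dy, dz], "yaw": yaw}, ...]. A call has 1 to 20 rows; each row is the pose to reach, as a shift and turn from the pose commanded when the call began, along the tool's axes at that moment; what a row does not reach only later rows make up. A row lasts 1/12 s, in which the tool goes at most 41.7 mm and 7.16 degrees, less where a joint would pass 70% of its speed; a pose out of reach is approached as far as the arm can. A call with a gripper value outside its range is refused whole. The fingers move at their own pace and stop on an object; the grip force is fixed at half the most. Time passes only in rows, so rows that repeat a pose let the fingers close. It gives the time, the measured TCP pose, the force and the opening at its end, in the units of the state.
- bot.get_obs(): the state, without advancing time (a new reading comes with each control period).
- vision.get_image(name): name is "scene" or "top" or "wrist"; returns the picture (480x640x3 uint8, red, green, blue); there is no depth.
- vision.camera_info(name): a dict with "K" (3x3 intrinsics, pixels), "dist_coeffs" ([k1, k2, p1, p2, k3] as OpenCV has them; the pictures are not rectified), "eye" and "orientation" of the camera in the world. Camera axes: x right, y up, looking along -z (the intrinsics and any distortion apply to the point x, -y, -z); pixel columns grow to the right and rows downward; lengths in m; the calibration is good to about 2 mm. A picture is of the moment at which its call begins: read the wrist's pose just before it. camera_info takes no time and is no camera call; for the wrist camera it gives the pose at the moment of the call.
- bot.hand_in(): hands the job in, once; it reports no verdict.
The state is a dict: "time_s": time; "joints": joint angles; "qvel": joint speeds; "joint_torque": joint torques, N m; "position": TCP position; "tcp_rot": TCP orientation; "wrist_force": force on the tool from outside, world axes, zero at the start; "ft_torque": the same for the moment, N m; "finger_gap": finger opening in m.
Only numpy, scipy, OpenCV 4.12 (cv2) and the standard library are available. Lean on these libraries where they do the work, as an engineer would, in place of code of your own. Each camera call takes 0.05 s, during which the arm holds its last target.

TASK

Set out the kit for the next control cabinet on the green mat: stand every toppled power supply upright on the mat with its green terminals on top, and take every fieldbus coupler out of the blue-fronted drawer and lay it flat on the mat, orange strip up. Leave the drawer pushed fully home, everything standing still and well inside the mat's edges, and do not disturb the other things on the bench.

Things in the scene. Friction and masses are not known exactly. Their poses are not given: they have to be found in the camera images.
- psu0: power supply 1 (two or three are present): silver-grey square column 52 x 52 mm, 66 mm tall, black vent slots low on its sides, with a green terminal block 34 x 34 x 24 mm centred on top (90 mm in all); four sides alike for gripping; 0.25 to 0.5 kg. Origin: centre of its bottom face; z axis runs from there to the terminals. Starts lying on one side. None when absent.
- psu1: power supply 2 (two or three are present): silver-grey square column 52 x 52 mm, 66 mm tall, black vent slots low on its sides, with a green terminal block 34 x 34 x 24 mm centred on top (90 mm in all); four sides alike for gripping; 0.25 to 0.5 kg. Origin: centre of its bottom face; z axis runs from there to the terminals. Starts lying on one side. None when absent.
- psu2: power supply 3 (two or three are present): silver-grey square column 52 x 52 mm, 66 mm tall, black vent slots low on its sides, with a green terminal block 34 x 34 x 24 mm centred on top (90 mm in all); four sides alike for gripping; 0.25 to 0.5 kg. Origin: centre of its bottom face; z axis runs from there to the terminals. Starts lying on one side. None when absent.
- coupler0: fieldbus coupler 1: flat black box 95 (x) x 45 (y) x 40 (z) mm, orange strip across its top at the +x end, two silver sockets in the -x end; 0.18 kg. Origin: centre of its underside, z up. Starts flat on the drawer's floor, in its front half, long side roughly along the slide.
- coupler1: fieldbus coupler 2: flat black box 95 (x) x 45 (y) x 40 (z) mm, orange strip across its top at the +x end, two silver sockets in the -x end; 0.18 kg. Origin: centre of its underside, z up. Starts flat on the drawer's floor, in its front half, long side roughly along the slide.
- mat: the kit mat: a thin stiff dark green plate with a yellow border line, 260 (x) x 280 (y) mm and 3 mm thick, fixed to the bench. Origin: centre of its underside, so its top is 3 mm above the origin; x and y run along its sides.
- drawer_handle (a point): centre of the drawer's steel bar handle: a level bar 11 mm thick, 120 mm long along y, 57 mm above the bench, 35 mm in front of the front panel. It moves with the drawer. Axes: x points into the cabinet (a fixed low grey unit 250 deep (x), 300 wide (y), 95 mm high; its front face is 35 mm in +x from the handle when shut), y along the bar.
- drawer (a joint): how far the blue-fronted drawer is out, in m: 0 fully home, 0.174 at its stop; slides along the handle's -x, needs 1 to 2 N, stays where left, may start ajar by up to 0.02. Drawer: inner floor 22 mm, walls (6 mm thick) up to 73 mm, 15 mm thick front panel up to 82 mm above the bench; inside 258 mm wide, 205 mm long.
- flux_bottle: bystander: white bottle with red cap, 44 mm across, 120 mm tall; origin at the centre of its base
- spool: bystander: steel spool 60 mm across, 50 mm tall; origin at the centre of its base
- tape_roll: bystander: yellow ring of tape lying flat, 84 mm across, 22 mm high; origin at the centre of its underside
- standoff_cup: bystander: blue cup 66 mm across, 60 mm tall; origin at the centre of its base
- screwdriver: bystander: red-handled screwdriver lying on the bench; origin under its middle
There are look-alikes about, which are no part of the job. Leave any pink look-alike of the psu2 alone.

How it is judged:
By the outcome, as a careful person would: the job done as asked, in the order asked, and still so for the second after the job is handed in, with the robot touching nothing.
Of psu0, psu1, psu2 only 2 to 3 are there at a start; the rules pass over those that are not, and their reading is None.
At some moment in a run one of psu0, psu1, psu2 may be knocked a few centimetres aside while the robot is not near it.
It also fails if it takes over 210 s, if anything falls off the work surface, if the arm or the gripper's body presses on something with over 40 N, if the wrist force passes 120 N, or if a joint passes its speed limit or range.

## Working session

There is one attempt and no reset: what is moved stays moved. The work goes in short steps, Python scripts to look and compute and a tool call to move; the robot and the scene stay as the last step left them, time stands still between calls to the robot, and variables do not carry over. Pictures are saved under pics/ and viewed, and the job is handed in when it is done.

Besides the shell and the picture viewer there is one more tool, called after ">>>" as name(argument=value, ...), one argument or row to a line, values as JSON. send_rows: Moves the arm, as the interface text tells. Its arguments: {"type":"object","properties":{"targets":{"type":"array"}},"required":["targets"]}

```bash
ls -la; mkdir -p pics; python3 - <<'E'
from bench import bot, vision
import cv2
print(bot.get_obs())
for n in ["scene","top","wrist"]:
    i=vision.camera_info(n); print(n,i)
    im=vision.get_image(n); cv2.imwrite(f"pics/{n}0.png",im[:,:,::-1])
E
```

```text
total 12
drwxr-xr-x  3 agent agent 4096 Dec  7 02:54 .
drwxr-xr-x 23 root  root  4096 Dec  7 02:54 ..
drwxr-xr-x  2 agent agent 4096 Dec  7 02:54 pics
{'time_s': 0.0, 'joints': array([-1.33961706e+00,  3.51208325e-01,  1.65238841e+00, -3.04842027e-05,
        1.13912145e+00, -8.45738696e-02]), 'qvel': array([-0.00093548,  0.00040796,  0.00094462,  0.00029717, -0.00025736,
        0.00049462]), 'joint_torque': array([ 8.09072426e-04, -4.97323430e+01, -2.85255200e+01,  6.99178479e-02,
        2.55944242e-02, -1.10908350e-04]), 'position': array([ 0.17074688, -0.52247404,  0.21813028]), 'tcp_rot': array([-5.60242480e-04,  9.87562199e-01,  1.57227819e-01, -5.50185617e-05]), 'wrist_force': array([-0.13409638,  0.18008854,  0.43254174]), 'ft_torque': array([-0.00592676, -0.08598447,  0.00082549]), 'finger_gap': 0.09310208734190553}
scene {'K': array([[472.82387382,   0.        , 310.83983996],
       [  0.        , 472.82387382, 241.80833953],
       [  0.        ,   0.        ,   1.        ]]), 'dist_coeffs': array([0.02332064, 0.        , 0.        , 0.        , 0.        ]), 'eye': arra
[... 179 characters left out ...]
  [  0.        , 584.78372135, 236.38528735],
       [  0.        ,   0.        ,   1.        ]]), 'dist_coeffs': array([0.06148812, 0.        , 0.        , 0.        , 0.        ]), 'eye': array([ 0.39426373, -0.1031422 ,  1.45009903]), 'orientation': array([ 0.70758425,  0.03881462, -0.03780437, -0.70454864])}
wrist {'K': array([[382.62321108,   0.        , 324.7313773 ],
       [  0.        , 382.62321108, 236.52207391],
       [  0.        ,   0.        ,   1.        ]]), 'dist_coeffs': array([-0.02608996,  0.        ,  0.        ,  0.        ,  0.        ]), 'eye': array([ 0.23726895, -0.50064417,  0.38421564]), 'orientation': array([ 0.80255312, -0.10337938,  0.07574078, -0.58265301])}
```

View pics/scene0.png

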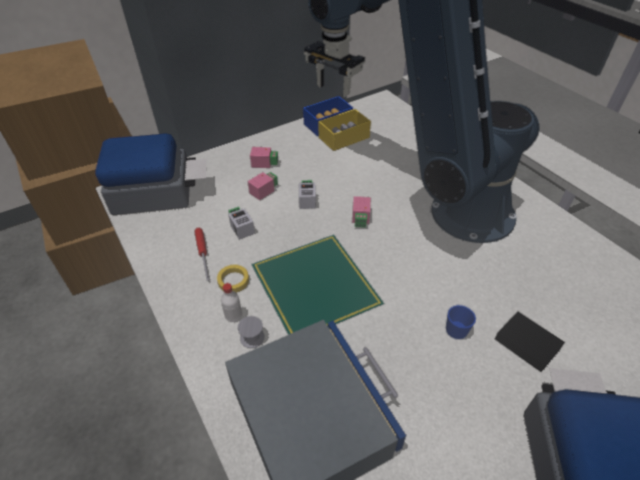

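View pics/top0.png

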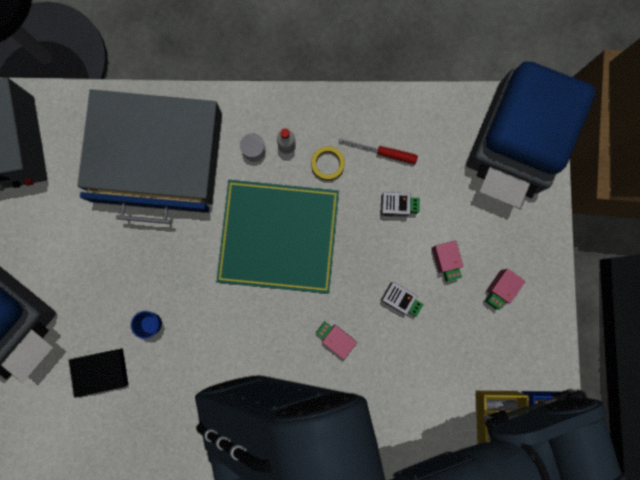

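View pics/wrist0.png

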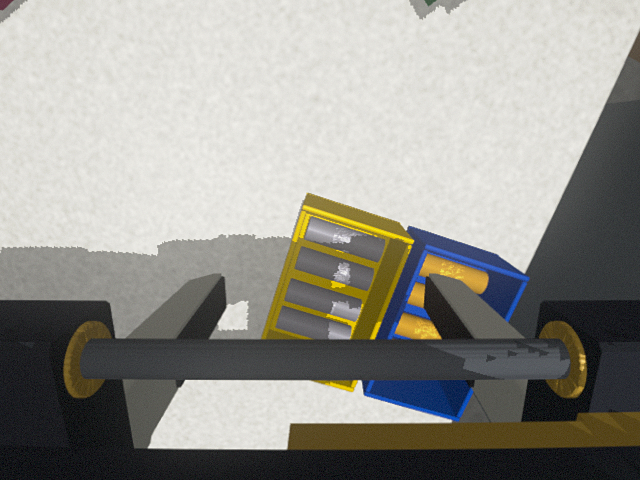

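The top view shows:
- Silver power supplies at (400,204) and (402,299).
- Pink look-alikes at (449,257), (508,287) and (338,341).
- Mat centred near (278,236).
- Drawer handle at (145,217). The drawer is nearly shut.
- Tape, bottle, spool and screwdriver north of the mat. The cup is at (146,325).

The candidates are the 2 silver units plus the 3 pink ones, and I choose the silver ones by colour. Next I'll write helpers and take close crops.

```bash
cat > h.py <<'E'
import numpy as np, cv2
from scipy.spatial.transform import Rotation as Rn
from bench import bot, vision
def R(q): return Rn.from_quat([q[1],q[2],q[3],q[0]]).as_matrix()
def ray(info,uv):
    p=cv2.undistortPoints(np.array(uv,float).reshape(-1,1,2),info["K"],info["dist_coeffs"]).reshape(-1,2)
    d=np.c_[p[:,0],-p[:,1],-np.ones(len(p))]@R(info["orientation"]).T
    return np.array(info["eye"]),d/np.linalg.norm(d,axis=1,keepdims=True)
def onz(info,uv,z):
    e,d=ray(info,uv); return e+d*((z-e[2])/d[:,2])[:,None]
def proj(info,P):
    P=np.atleast_2d(P); c=(P-info["eye"])@R(info["orientation"]); c=c*[1,-1,-1]
    return cv2.projectPoints(c.reshape(-1,1,3),np.zeros(3),np.zeros(3),info["K"],info["dist_coeffs"])[0].reshape(-1,2)
def tri(i1,u1,i2,u2):
    a,d=ray(i1,[u1]);b,e=ray(i2,[u2]);d=d[0];e=e[0]
    A=np.c_[d,-e]; s,t=np.linalg.lstsq(A,b-a,rcond=None)[0]
    p,q=a+s*d,b+t*e
    return (p+q)/2,np.linalg.norm(p-q)
def snap(n,f=None):
    i=vision.camera_info(n); im=vision.get_image(n)[:,:,::-1].copy()
    if f: cv2.imwrite("pics/"+f,im)
    return i,im
def crop(im,x0,y0,x1,y1,s,f): cv2.imwrite("pics/"+f,cv2.resize(im[y0:y1,x0:x1],None,fx=s,fy=s,interpolation=cv2.INTER_CUBIC))
def pose(o=None):
    o=o or bot.get_obs(); M=R(o["tcp_rot"]); return np.array(o["position"]),M
def go(x,y,z,jaw=None):
    """print tool shift (cm) and yaw to put TCP at xyz with jaw (tool y) direction at world angle jaw (rad, mod pi)"""
    o=bot.get_obs();p,M=pose(o)
    d=(np.array([x,y,z])-p)@M*100
    yaw=0
    if jaw is not None:
        cur=np.arctan2(M[1,1],M[0,1]); dd=(jaw-cur+np.pi/2)%np.pi-np.pi/2
        yaw=-dd   # tool z is down
    print("shift cm",np.round(d,2),"yaw",round(float(yaw),3),"alt",round(float(yaw-np.sign(yaw)*np.pi),3),"q6",round(float(o["joints"][5]),2),"t",round(o["time_s"],2))
def st():
    o=bot.get_obs();M=R(o["tcp_rot"])
    print("t",round(o["time_s"],2),"p",np.round(o["position"],4),"jaw",round(float(np.arctan2(M[1,1],M[0,1])),3),"F",np.round(o["wrist_force"],1),"T",np.round(o["ft_torque"],2),"gap",round(o["finger_gap"],4),"q",np.round(o["joints"],2))
E
python3 - <<'E'
import cv2
from h import *
im=cv2.imread("pics/top0.png")
crop(im,320,180,540,380,3.6,"topc0.png")
im=cv2.imread("pics/scene0.png")
crop(im,190,130,400,260,3.6,"scc0.png")
im=cv2.imread("pics/top0.png")
crop(im,70,160,350,300,2.8,"topc1.png")
E
```

```text
(no output)
```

View pics/topc0.png

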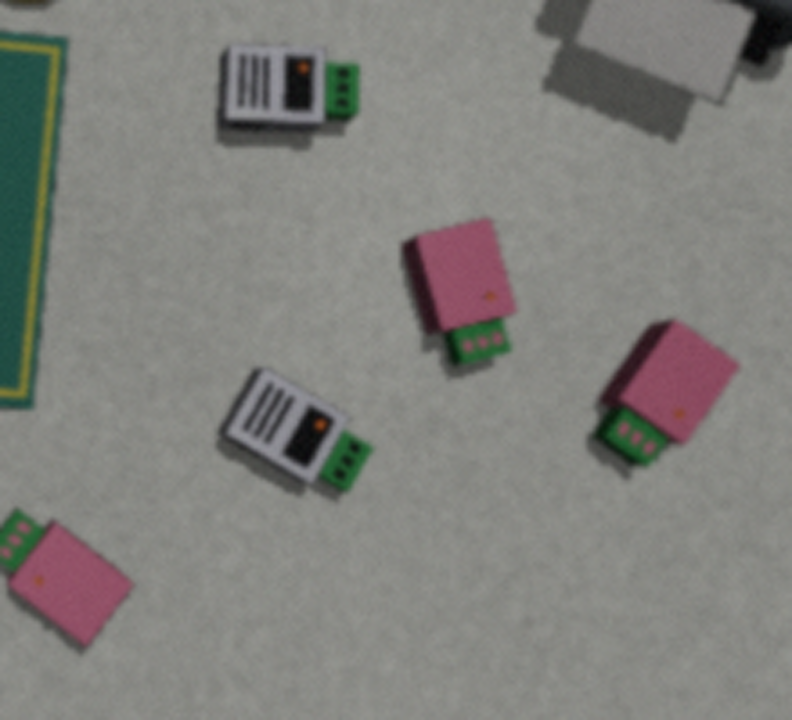

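View pics/scc0.png

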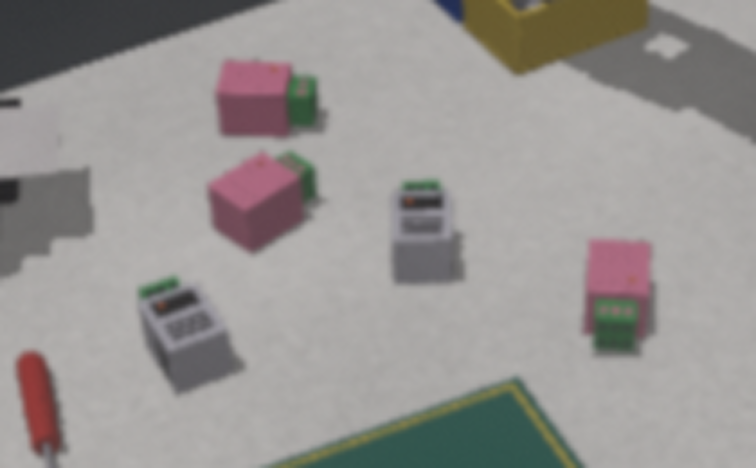

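View pics/topc1.png

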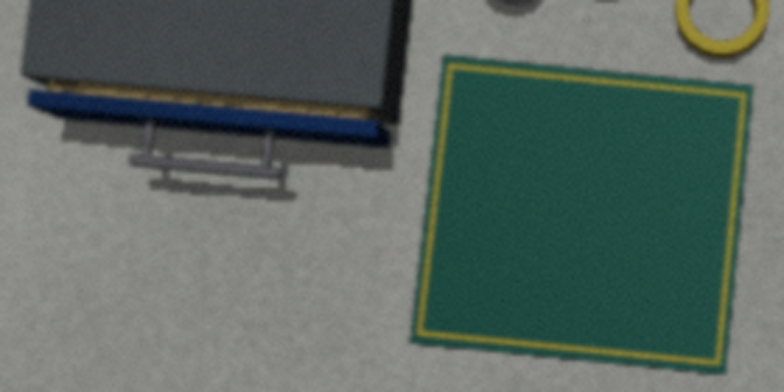

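The crop confirms two silver units with green terminals pointing away from the mat (−y). I'll call them A at (400,204) and B at (402,299). The pink ones are the look-alikes.

```bash
cat > m1.py <<'E'
from h import *
T=vision.camera_info("top");S=vision.camera_info("scene")
t=lambda u:(u[0]/3.6+320-.4,u[1]/3.6+180-.4)
s=lambda u:(u[0]/3.6+190-.4,u[1]/3.6+130-.4)
for n,a,b in [("A led",(304,67),(155,313)),("B led",(320,425),(407,203))]:
    print(n,tri(T,t(a),S,s(b)))
for n,c in [("A",[(230,45),(325,48),(322,122),(224,120)]),("B",[(265,370),(348,414),(307,482),(228,424)])]:
    P=onz(T,[t(u) for u in c],.052); print(n,P.round(4)[:,:2].tolist())
    d=(P[1]+P[2]-P[0]-P[3])/2; print(" centre",P.mean(0).round(4),"len",np.linalg.norm(d),"wid",np.linalg.norm((P[3]+P[2]-P[0]-P[1])/2),"axis dir",np.arctan2(d[1],d[0]))
m=lambda u:(u[0]/2.8+70-.4,u[1]/2.8+160-.4)
P=onz(T,[m(u) for u in [(444,57),(752,87),(725,372),(411,341)]],.003); print("mat",P.round(4).tolist(),P.mean(0))
d=(P[1]+P[2]-P[0]-P[3])/2;print(np.arctan2(d[1],d[0]),np.linalg.norm(d),np.linalg.norm((P[3]+P[2]-P[0]-P[1])/2))
H=onz(T,[m(u) for u in [(133,158),(284,172)]],.0625); print("handle",H,H.mean(0))
st()
E
python3 m1.py
```

```text
A led (array([ 0.64181818, -0.33101203,  0.04345093]), np.float64(0.0002434027414963921))
B led (array([ 0.40063615, -0.33692426,  0.0488504 ]), np.float64(0.0015294518185255462))
A [[0.655, -0.2801], [0.6532, -0.3438], [0.6029, -0.3411], [0.6041, -0.2757]]
 centre [ 0.6288 -0.3102  0.052 ] len 0.06456455898759042 wid 0.0507183109056754 axis dir -1.5939939536288044
B [[0.4372, -0.3012], [0.4086, -0.3553], [0.364, -0.3277], [0.4015, -0.2764]]
 centre [ 0.4028 -0.3151  0.052 ] len 0.06224590154616518 wid 0.04789007296346396 axis dir -2.130389553239012
mat [[0.6935, 0.1035, 0.003], [0.6674, -0.1728, 0.003], [0.4131, -0.1488, 0.003], [0.4392, 0.1276, 0.003]] [ 0.55330709 -0.02264019  0.003     ]
-1.6648656955519274 0.27760082324696755 0.2554122903115297
handle [[0.59209806 0.35686634 0.0625    ]
 [0.58074168 0.22910981 0.0625    ]] [0.58641987 0.29298808 0.0625    ]
t 0.15 p [ 0.1708 -0.5226  0.2183] jaw -1.255 F [-0.4 -0.4 -0.8] T [-0.02 -0.02 -0.  ] gap 0.0931 q [-1.34  0.35  1.65  0.    1.14 -0.08]
```

```bash
python3 -c "
from h import *
go(.365,-.375,.22,-.56)"
```

```text
shift cm [23.04 -7.99 -0.17] yaw -0.695 alt 2.447 q6 -0.08 t 0.15
```

>>> send_rows(
  targets=[
    {"gripper": 9.3,"xyz": [4,-1.4,0],"yaw": -0.12},
    {"gripper": 9.3,"xyz": [8,-2.8,0],"yaw": -0.24},
    {"gripper": 9.3,"xyz": [12,-4.2,0],"yaw": -0.36},
    {"gripper": 9.3,"xyz": [16,-5.6,0],"yaw": -0.48},
    {"gripper": 9.3,"xyz": [20,-7,0],"yaw": -0.6},
    {"gripper": 9.3,"xyz": [23,-8,0],"yaw": -0.695},
    {"gripper": 9.3,"xyz": [23,-8,0],"yaw": -0.695},
    {"gripper": 9.3,"xyz": [23,-8,0],"yaw": -0.695},
  ],
)

```text
time_s: 0.82
position: [0.3656, -0.3743, 0.2184]
tcp_rot: [-0.0, 0.874, 0.485, -0.0]
wrist_force: [-0.8, -0.4, -0.3]
finger_gap: 0.0927
```

```bash
python3 -c "
from h import *
st();i,im=snap('wrist','w1.png');snap('top','t1.png');print(i['eye'],R(i['orientation'])[:,2])"
```

```text
t 0.82 p [ 0.3656 -0.3743  0.2184] jaw -0.557 F [-0.8 -0.4 -0.3] T [-0.08 -0.04  0.01] gap 0.0927 q [-0.89  0.3   1.72 -0.    1.12 -0.33]
[ 0.40236869 -0.31439488  0.38450056] [0.13480963 0.21567335 0.96711497]
```

View pics/w1.png

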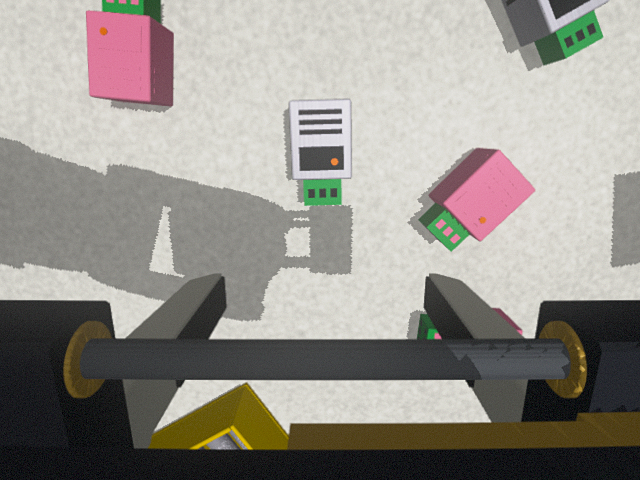

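View pics/t1.png

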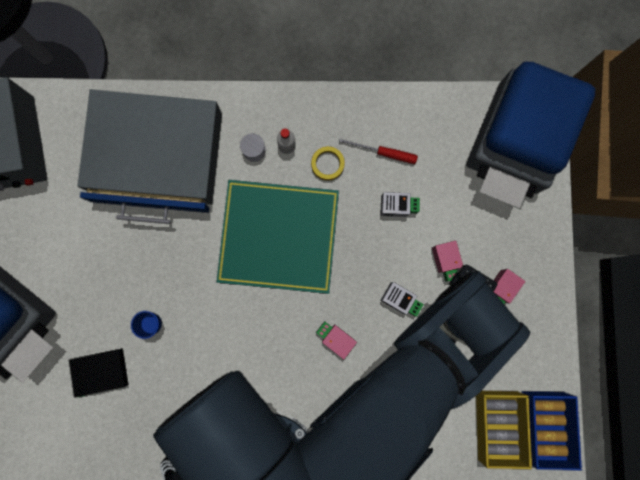

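The wrist view shows B upright in the frame: column top face (290,100)–(352,178), terminal (304,180)–(341,205). The top view confirms there are only two silver units. I'll refine B's pose from this view.

```bash
cat > m2.py <<'E'
from h import *
W=vision.camera_info("wrist");T=vision.camera_info("top")
im=cv2.imread("pics/w1.png");hsv=cv2.cvtColor(im,cv2.COLOR_BGR2HSV)
g=cv2.inRange(hsv,(50,80,40),(80,255,255)); g[:120]=0;g[300:]=0;g[:,:290]=0;g[:,360:]=0
print(cv2.boundingRect(g))
c=[(290,100),(351,99),(352,178),(292,178)]
P=onz(W,c,.052);print(P.round(4),P.mean(0))
d=(P[2]+P[3]-P[0]-P[1])/2;print("axis",np.arctan2(d[1],d[0]),np.linalg.norm(d),np.linalg.norm((P[1]+P[2]-P[0]-P[3])/2))
x,y,w,h=cv2.boundingRect(g);print("term far-top edge mid",onz(W,[(x+w/2,y+h)],.043),onz(W,[(x+w/2,y)],.052))
# height check: LED wrist(334,161) vs top
t1=cv2.imread("pics/top0.png");crop(t1,380,280,425,325,12,"b.png")
print(tri(W,(334.5,161.5),T,(320/3.6+320-.4,425/3.6+180-.4)))
E
python3 m2.py
```

```text
(303, 179, 39, 27)
[[ 0.3923 -0.2762  0.052 ]
 [ 0.4353 -0.3023  0.052 ]
 [ 0.4023 -0.3582  0.052 ]
 [ 0.3585 -0.3305  0.052 ]] [ 0.39709351 -0.31681047  0.052     ]
axis -2.1155286961826874 0.06443068287494051 0.0510663780867553
term far-top edge mid [[ 0.36675046 -0.36666839  0.043     ]] [[ 0.38030224 -0.34532866  0.052     ]]
(array([ 0.39908132, -0.33818907,  0.04628286]), np.float64(0.004469250477131691))
```

```bash
python3 -c "
from h import *
go(.374,-.356,.017,-.545)"
```

```text
shift cm [ 2.19 -0.2  20.15] yaw -0.016 alt 3.125 q6 -0.33 t 0.92
```

>>> send_rows(
  targets=[
    {"gripper": 6,"xyz": [2.2,-0.2,4],"yaw": -0.016},
    {"gripper": 6,"xyz": [2.2,-0.2,8],"yaw": -0.016},
    {"gripper": 6,"xyz": [2.2,-0.2,12],"yaw": -0.016},
    {"gripper": 6,"xyz": [2.2,-0.2,15],"yaw": -0.016},
    {"gripper": 6,"xyz": [2.2,-0.2,17],"yaw": -0.016},
    {"gripper": 6,"xyz": [2.2,-0.2,19],"yaw": -0.016},
    {"gripper": 6,"xyz": [2.2,-0.2,20.15],"yaw": -0.016},
    {"gripper": 6,"xyz": [2.2,-0.2,20.15],"yaw": -0.016},
  ],
)

```text
time_s: 1.58
position: [0.373, -0.3555, 0.0152]
tcp_rot: [-0.002, 0.872, 0.49, -0.0]
wrist_force: [-0.1, 1.2, -0.7]
finger_gap: 0.0601
```

```bash
python3 -c "
from h import *
st();i,im=snap('wrist','w2.png')"
```

```text
t 1.58 p [ 0.373  -0.3555  0.0152] jaw -0.546 F [-0.1  1.2 -0.7] T [-0.   -0.01 -0.04] gap 0.0601 q [-0.85  0.6   1.87 -0.    0.67 -0.31]
```

View pics/w2.png

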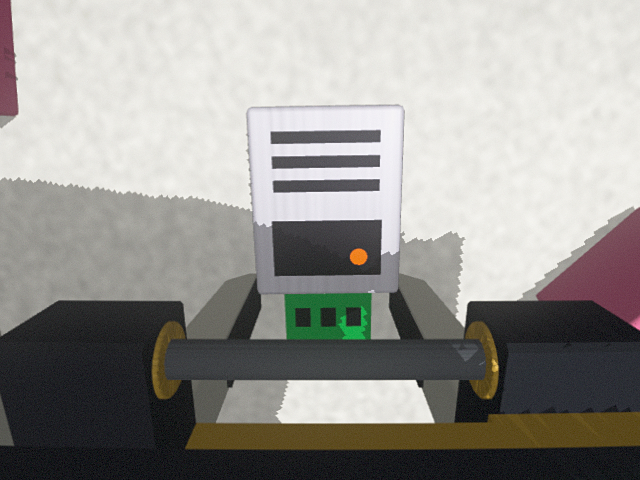

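>>> send_rows(
  targets=[
    {"gripper": 6,"xyz": [0,0,-0.3],"yaw": 0},
    {"gripper": 3,"xyz": [0,0,-0.3],"yaw": 0},
    {"gripper": 3,"xyz": [0,0,-0.3],"yaw": 0},
    {"gripper": 3,"xyz": [0,0,-0.3],"yaw": 0},
    {"gripper": 3,"xyz": [0,0,-0.3],"yaw": 0},
    {"gripper": 3,"xyz": [0,0,-0.3],"yaw": 0},
    {"gripper": 3,"xyz": [0,0,-0.3],"yaw": 0},
    {"gripper": 3,"xyz": [0,0,-0.3],"yaw": 0},
  ],
)

```text
time_s: 2.3
position: [0.3747, -0.3557, 0.0205]
tcp_rot: [0.0, 0.871, 0.491, 0.0]
wrist_force: [-0.8, 1.3, 6.4]
finger_gap: 0.0339
```

>>> send_rows(
  targets=[
    {"gripper": 3,"xyz": [0,0,-1],"yaw": 0},
    {"gripper": 3,"xyz": [0,0,-2],"yaw": 0},
    {"gripper": 3,"xyz": [0,0,-3],"yaw": 0},
    {"gripper": 3,"xyz": [0,0,-4],"yaw": 0},
    {"gripper": 3,"xyz": [0,0,-6],"yaw": 0},
    {"gripper": 3,"xyz": [0,0,-7],"yaw": 0},
    {"gripper": 3,"xyz": [0,0,-8],"yaw": 0},
    {"gripper": 3,"xyz": [0,0,-8],"yaw": 0},
  ],
)

```text
time_s: 2.97
position: [0.3753, -0.3563, 0.1022]
tcp_rot: [0.002, 0.871, 0.491, 0.0]
wrist_force: [0.4, -0.5, -3.2]
finger_gap: 0.0337
```

```bash
python3 -c "
from h import *
st();i,im=snap('wrist','w3.png');_,s=snap('scene');crop(s,190,60,410,260,3.6,'s3.png')"
```

```text
t 2.97 p [ 0.3753 -0.3563  0.1022] jaw -0.544 F [ 0.4 -0.5 -3.2] T [-0.16  0.03 -0.01] gap 0.0337 q [-0.85  0.45  1.84  0.    0.85 -0.31]
```

View pics/w3.png

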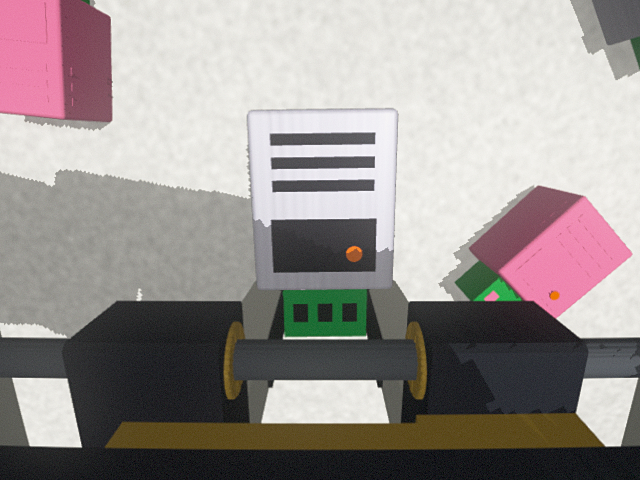

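View pics/s3.png

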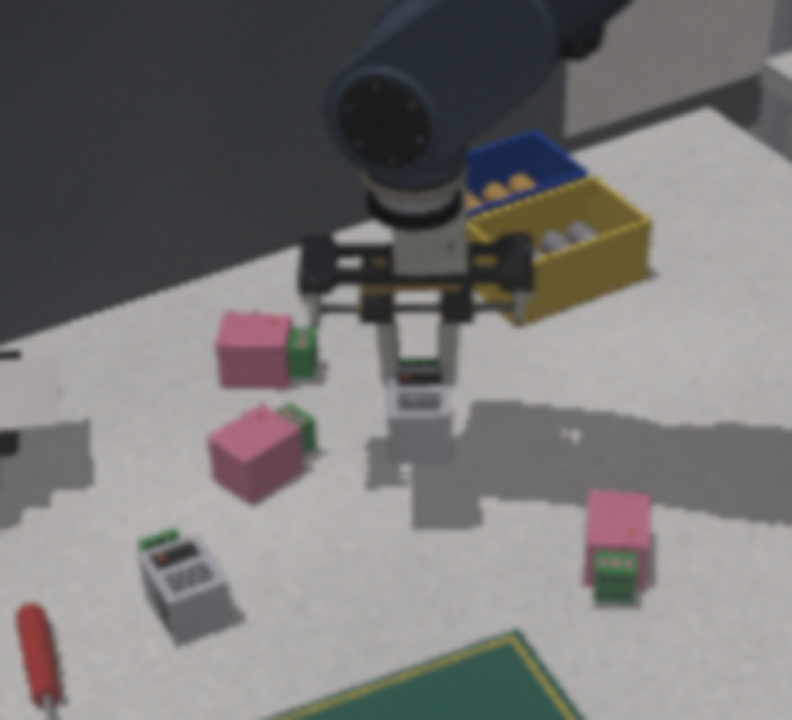

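The unit is held rigidly at the terminals and hasn't swung. I'll lower it close to the bench and ease the grip in small steps, so the bottom end swings down between the pads.

>>> send_rows(
  targets=[
    {"gripper": 3,"xyz": [0,0,2],"yaw": 0},
    {"gripper": 3,"xyz": [0,0,4],"yaw": 0},
    {"gripper": 3,"xyz": [0,0,4.5],"yaw": 0},
    {"gripper": 3.3,"xyz": [0,0,4.5],"yaw": 0},
    {"gripper": 3.3,"xyz": [0,0,4.5],"yaw": 0},
    {"gripper": 3.35,"xyz": [0,0,4.5],"yaw": 0},
    {"gripper": 3.35,"xyz": [0,0,4.5],"yaw": 0},
  ],
)

```text
time_s: 3.65
position: [0.375, -0.356, 0.056]
tcp_rot: [0.001, 0.871, 0.491, 0.0]
wrist_force: [0.2, 0.8, -2.8]
finger_gap: 0.0341
```

```bash
python3 -c "
from h import *
st();i,im=snap('wrist','w4.png')"
```

```text
t 3.65 p [ 0.375 -0.356  0.056] jaw -0.544 F [ 0.2  0.8 -2.8] T [-0.06  0.02  0.  ] gap 0.0341 q [-0.85  0.53  1.86  0.    0.75 -0.31]
```

View pics/w4.png

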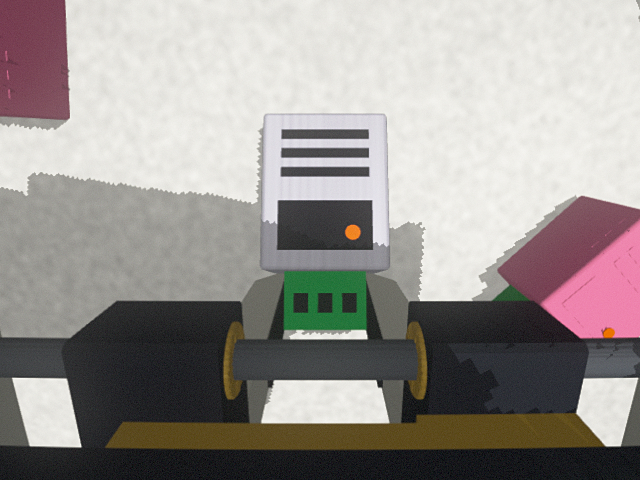

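Easing the grip to 3.3–3.35 cm lets the bottom end swing down under control. I'll raise it and ease again.

>>> send_rows(
  targets=[
    {"gripper": 3,"xyz": [0,0,0],"yaw": 0},
    {"gripper": 3,"xyz": [0,0,-1.5],"yaw": 0},
    {"gripper": 3,"xyz": [0,0,-3],"yaw": 0},
    {"gripper": 3,"xyz": [0,0,-4],"yaw": 0},
    {"gripper": 3,"xyz": [0,0,-4],"yaw": 0},
    {"gripper": 3.3,"xyz": [0,0,-4],"yaw": 0},
    {"gripper": 3.33,"xyz": [0,0,-4],"yaw": 0},
    {"gripper": 3.33,"xyz": [0,0,-4],"yaw": 0},
    {"gripper": 3.0,"xyz": [0,0,-4],"yaw": 0},
  ],
)

```text
time_s: 4.45
position: [0.3744, -0.3553, 0.0945]
tcp_rot: [-0.001, 0.871, 0.491, -0.0]
wrist_force: [-0.3, -0.3, -2.7]
finger_gap: 0.0338
```

```bash
python3 -c "
from h import *
st();i,im=snap('wrist','w5.png');_,s=snap('scene');crop(s,250,60,410,260,3,'s5.png')"
```

```text
t 4.45 p [ 0.3744 -0.3553  0.0945] jaw -0.544 F [-0.3 -0.3 -2.7] T [-0.1  -0.01  0.01] gap 0.0338 q [-0.85  0.46  1.84  0.    0.84 -0.31]
```

View pics/w5.png

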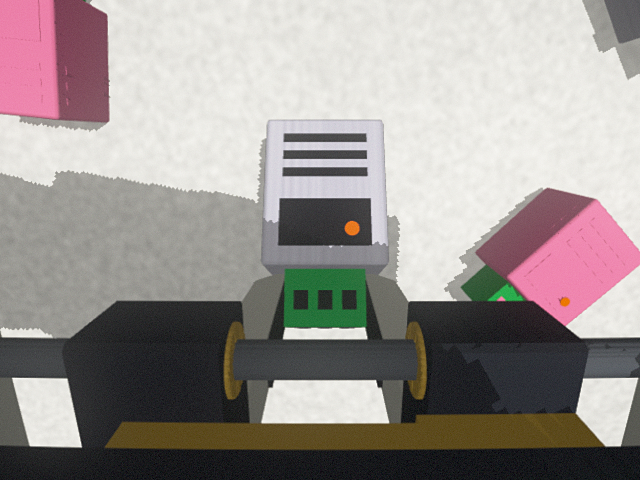

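View pics/s5.png

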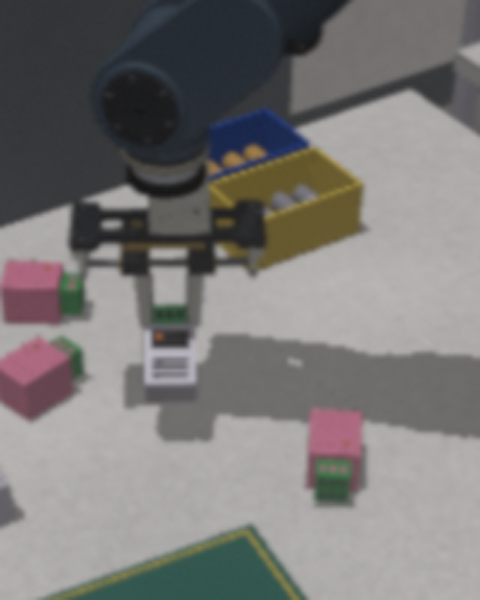

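>>> send_rows(
  targets=[
    {"gripper": 3.33,"xyz": [0,0,0],"yaw": 0},
    {"gripper": 3.36,"xyz": [0,0,0],"yaw": 0},
    {"gripper": 3.36,"xyz": [0,0,0],"yaw": 0},
    {"gripper": 3.36,"xyz": [0,0,0],"yaw": 0},
    {"gripper": 3,"xyz": [0,0,0],"yaw": 0},
    {"gripper": 3,"xyz": [0,0,0],"yaw": 0},
  ],
)

```text
time_s: 5.05
position: [0.3746, -0.3556, 0.0951]
tcp_rot: [0.0, 0.871, 0.491, 0.0]
wrist_force: [-0.3, 0.4, -2.1]
finger_gap: 0.0334
```

```bash
python3 -c "
from h import *
st();i,im=snap('wrist','w6.png')"
```

```text
t 5.05 p [ 0.3746 -0.3556  0.0951] jaw -0.544 F [-0.3  0.4 -2.1] T [-0.12  0.01  0.01] gap 0.0334 q [-0.85  0.46  1.84  0.    0.84 -0.31]
```

View pics/w6.png

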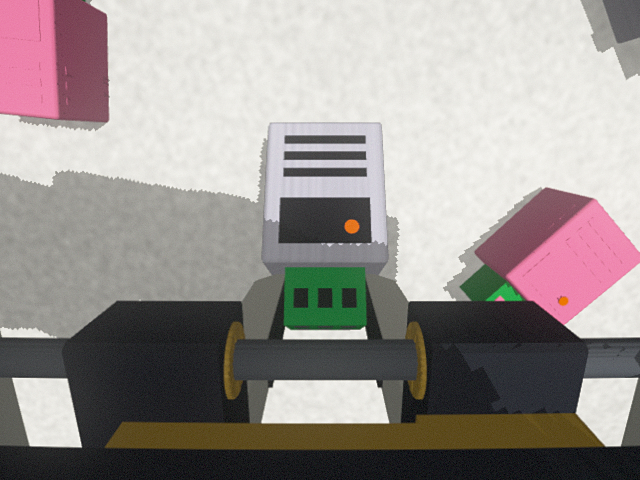

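>>> send_rows(
  targets=[
    {"gripper": 3.36,"xyz": [0,0,0],"yaw": 0},
    {"gripper": 3.38,"xyz": [0,0,0],"yaw": 0},
    {"gripper": 3.38,"xyz": [0,0,0],"yaw": 0},
    {"gripper": 3.38,"xyz": [0,0,0],"yaw": 0},
    {"gripper": 3.38,"xyz": [0,0,0],"yaw": 0},
    {"gripper": 3.38,"xyz": [0,0,0],"yaw": 0},
    {"gripper": 3.38,"xyz": [0,0,0],"yaw": 0},
    {"gripper": 3,"xyz": [0,0,0],"yaw": 0},
  ],
)

```text
time_s: 5.77
position: [0.3746, -0.3555, 0.0951]
tcp_rot: [-0.0, 0.871, 0.491, 0.0]
wrist_force: [-0.2, 0.2, -2.8]
finger_gap: 0.0338
```

```bash
python3 -c "
from h import *
st();i,im=snap('wrist','w7.png')"
```

```text
t 5.77 p [ 0.3746 -0.3555  0.0951] jaw -0.544 F [-0.2  0.2 -2.8] T [-0.03 -0.05 -0.  ] gap 0.0338 q [-0.85  0.46  1.84  0.    0.84 -0.31]
```

View pics/w7.png

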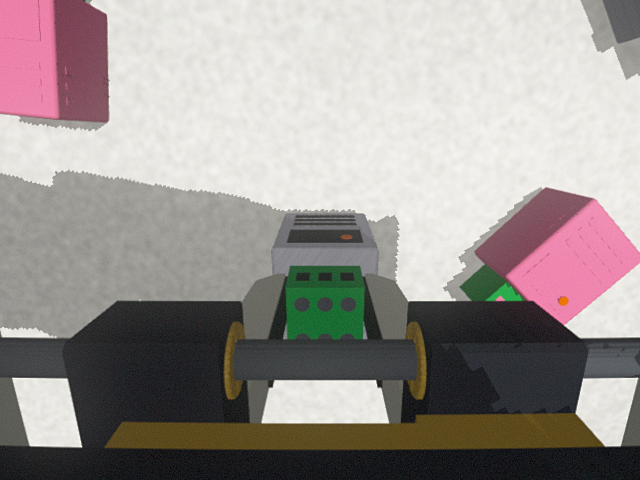

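B is now almost upright. I'll ease it a little more, then carry it to its place on the mat at (0.486,−0.092).

>>> send_rows(
  targets=[
    {"gripper": 3.36,"xyz": [0,0,-0.5],"yaw": 0},
    {"gripper": 3.38,"xyz": [0,0,-1],"yaw": 0},
    {"gripper": 3.38,"xyz": [0,0,-1],"yaw": 0},
    {"gripper": 3.38,"xyz": [0,0,-1],"yaw": 0},
    {"gripper": 3.38,"xyz": [0,0,-1],"yaw": 0},
    {"gripper": 3.0,"xyz": [0,0,-1],"yaw": 0},
    {"gripper": 3,"xyz": [0,0,-2],"yaw": 0},
    {"gripper": 3,"xyz": [0,0,-3],"yaw": 0},
  ],
)

```text
time_s: 6.48
position: [0.3744, -0.3554, 0.1255]
tcp_rot: [-0.001, 0.871, 0.491, -0.0]
wrist_force: [1.3, -0.1, -2.3]
finger_gap: 0.0338
```

```bash
python3 -c "
from h import *
st();i,im=snap('wrist','w8.png');go(.486,-.092,.125,-.094)"
```

```text
t 6.48 p [ 0.3744 -0.3554  0.1255] jaw -0.544 F [ 1.3 -0.1 -2.3] T [ 0.   -0.05 -0.01] gap 0.0338 q [-0.85  0.41  1.82 -0.    0.91 -0.31]
shift cm [28.35 -4.21  0.26] yaw -0.45 alt 2.692 q6 -0.31 t 6.53
```

View pics/w8.png

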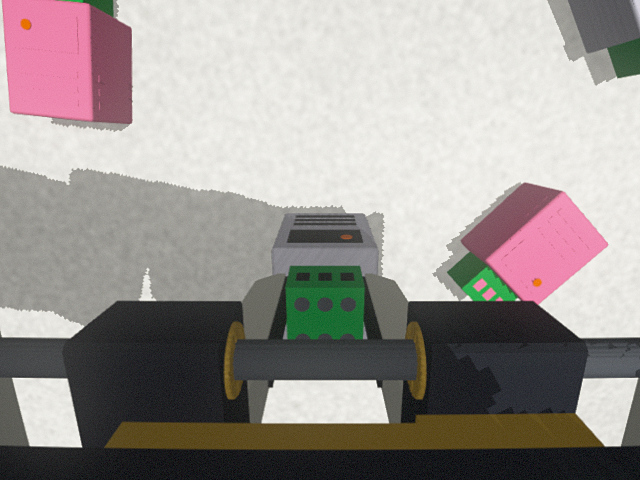

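>>> send_rows(
  targets=[
    {"gripper": 3,"xyz": [2,-0.3,-1],"yaw": -0.05},
    {"gripper": 3,"xyz": [5,-0.7,-1.5],"yaw": -0.1},
    {"gripper": 3,"xyz": [8,-1.2,-1.5],"yaw": -0.15},
    {"gripper": 3,"xyz": [11,-1.6,-1.5],"yaw": -0.2},
    {"gripper": 3,"xyz": [14,-2.1,-1.5],"yaw": -0.25},
    {"gripper": 3,"xyz": [17,-2.5,-1.5],"yaw": -0.3},
    {"gripper": 3,"xyz": [20,-3,-1.5],"yaw": -0.35},
    {"gripper": 3,"xyz": [23,-3.4,-1.5],"yaw": -0.4},
    {"gripper": 3,"xyz": [26,-3.9,-1.5],"yaw": -0.45},
    {"gripper": 3,"xyz": [28.3,-4.2,-1],"yaw": -0.45},
    {"gripper": 3,"xyz": [28.3,-4.2,1],"yaw": -0.45},
    {"gripper": 3,"xyz": [28.3,-4.2,2.5],"yaw": -0.45},
    {"gripper": 3,"xyz": [28.3,-4.2,3.5],"yaw": -0.45},
    {"gripper": 3,"xyz": [28.3,-4.2,3.5],"yaw": -0.45},
  ],
)

```text
time_s: 7.7
position: [0.4844, -0.0915, 0.089]
tcp_rot: [-0.001, 0.74, 0.673, -0.001]
wrist_force: [-1.2, -0.4, -3.5]
finger_gap: 0.0338
```

```bash
python3 -c "
from h import *
st();_,s=snap('scene');crop(s,200,150,420,340,3.5,'s9.png')"
```

```text
t 7.7 p [ 0.4844 -0.0915  0.089 ] jaw -0.094 F [-1.2 -0.4 -3.5] T [-0.04 -0.04 -0.04] gap 0.0338 q [-0.28  0.44  1.91  0.    0.8  -0.19]
```

View pics/s9.png

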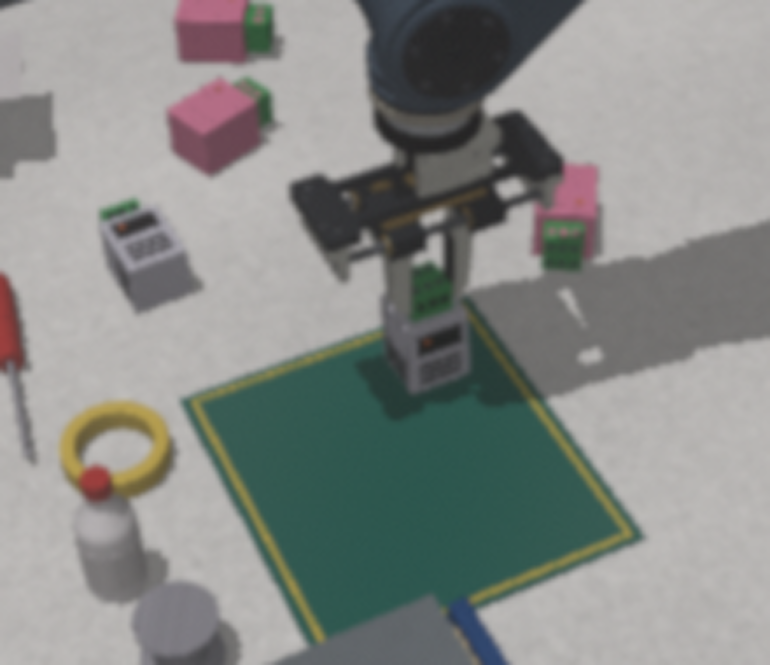

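>>> send_rows(
  targets=[
    {"gripper": 3,"xyz": [0,0,0.5],"yaw": 0},
    {"gripper": 3,"xyz": [0,0,0.9],"yaw": 0},
    {"gripper": 3,"xyz": [0,0,0.9],"yaw": 0},
  ],
)

```text
time_s: 8.0
position: [0.4858, -0.0919, 0.0816]
tcp_rot: [0.001, 0.74, 0.673, 0.001]
wrist_force: [0.3, -1.0, -1.5]
finger_gap: 0.0338
```

>>> send_rows(
  targets=[
    {"gripper": 3,"xyz": [0,0,0.3],"yaw": 0},
    {"gripper": 3,"xyz": [0,0,0.3],"yaw": 0},
  ],
)

```text
time_s: 8.17
position: [0.4865, -0.0916, 0.0802]
tcp_rot: [0.001, 0.74, 0.673, 0.001]
wrist_force: [-3.5, 7.0, 20.0]
finger_gap: 0.0338
```

>>> send_rows(
  targets=[
    {"gripper": 3,"xyz": [0,0,0.3],"yaw": 0},
    {"gripper": 3,"xyz": [0,0,0.3],"yaw": 0},
  ],
)

```text
time_s: 8.33
position: [0.4865, -0.0913, 0.0776]
tcp_rot: [0.001, 0.74, 0.673, 0.001]
wrist_force: [-5.3, 9.6, 28.0]
finger_gap: 0.0334
```

B's leading bottom edge is on the mat with a small residual tilt. I'll ease the grip and move the tool along +x so it rolls flat.

>>> send_rows(
  targets=[
    {"gripper": 3,"xyz": [0,0,-0.4],"yaw": 0},
    {"gripper": 3.3,"xyz": [0.2,0,-0.4],"yaw": 0},
    {"gripper": 3.36,"xyz": [0.5,0,-0.4],"yaw": 0},
    {"gripper": 3.36,"xyz": [0.8,0,-0.4],"yaw": 0},
    {"gripper": 3.36,"xyz": [1.1,0,-0.4],"yaw": 0},
    {"gripper": 3.36,"xyz": [1.4,0,-0.4],"yaw": 0},
    {"gripper": 3.36,"xyz": [1.6,0,-0.4],"yaw": 0},
    {"gripper": 3.36,"xyz": [1.6,0,-0.4],"yaw": 0},
  ],
)

```text
time_s: 9.0
position: [0.4866, -0.0753, 0.079]
tcp_rot: [-0.0, 0.739, 0.673, -0.0]
wrist_force: [0.2, 0.7, -3.3]
finger_gap: 0.034
```

```bash
python3 -c "
from h import *
st();_,s=snap('scene');crop(s,270,180,420,300,5,'s10.png')"
```

```text
t 9.0 p [ 0.4866 -0.0753  0.079 ] jaw -0.094 F [ 0.2  0.7 -3.3] T [ 0.02 -0.12 -0.01] gap 0.034 q [-0.25  0.45  1.91  0.    0.78 -0.15]
```

View pics/s10.png

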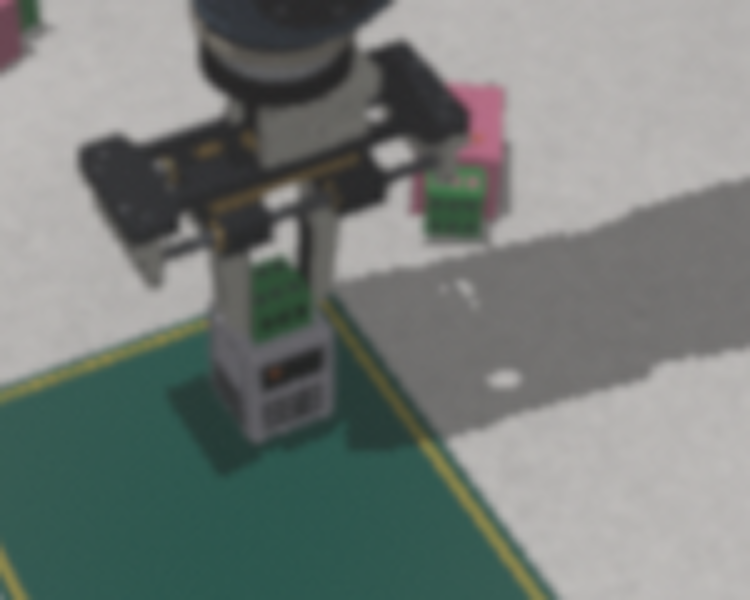

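>>> send_rows(
  targets=[
    {"gripper": 3.36,"xyz": [0,0,0.3],"yaw": 0},
    {"gripper": 3.36,"xyz": [0,0,0.6],"yaw": 0},
    {"gripper": 3.38,"xyz": [0.3,0,0.6],"yaw": 0},
    {"gripper": 3.38,"xyz": [0.6,0,0.6],"yaw": 0},
    {"gripper": 3.38,"xyz": [0.9,0,0.6],"yaw": 0},
  ],
)

```text
time_s: 9.47
position: [0.4875, -0.0672, 0.0735]
tcp_rot: [0.0, 0.74, 0.673, -0.0]
wrist_force: [-2.7, -2.1, 5.3]
finger_gap: 0.0338
```

```bash
python3 -c "
from h import *
st();_,s=snap('wrist','w11.png')"
```

```text
t 9.47 p [ 0.4875 -0.0672  0.0735] jaw -0.094 F [-2.7 -2.1  5.3] T [-0.42  0.52 -0.01] gap 0.0338 q [-0.23  0.46  1.92 -0.    0.76 -0.14]
```

View pics/w11.png

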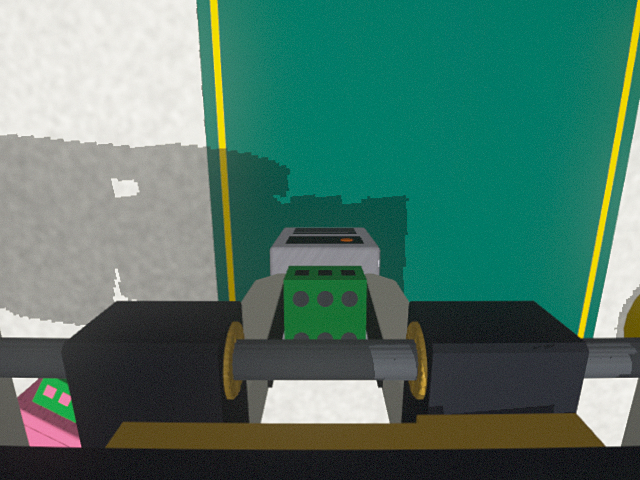

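```bash
python3 -c "
from h import *
W=vision.camera_info('wrist');p,M=pose()
for off in (0,.005):
  for h in (.093,.069,.003):
    hx=.017 if h==.093 else .026
    P=p+M[:,0]*(hx+off); P[2]=h; print(off,h,proj(W,P))
"

```

```text
0 0.093 [[325.96260528 272.1773361 ]]
0 0.069 [[325.75704775 235.7715885 ]]
0 0.003 [[325.40811043 209.15020331]]
0.005 0.093 [[325.9589847  260.46897484]]
0.005 0.069 [[325.75220143 225.19266758]]
0.005 0.003 [[325.40265535 201.26063296]]
```

The projection check gives a tilt of only about 9°, well within the 34° tipping limit. Opening slowly should let it settle flat.

>>> send_rows(
  targets=[
    {"gripper": 3.38,"xyz": [-0.3,0,0],"yaw": 0},
    {"gripper": 3.4,"xyz": [-0.5,0,0],"yaw": 0},
    {"gripper": 3.42,"xyz": [-0.5,0,0],"yaw": 0},
    {"gripper": 3.46,"xyz": [-0.5,0,0],"yaw": 0},
    {"gripper": 3.5,"xyz": [-0.5,0,0],"yaw": 0},
    {"gripper": 3.6,"xyz": [-0.5,0,0],"yaw": 0},
    {"gripper": 3.6,"xyz": [-0.5,0,0],"yaw": 0},
  ],
)

```text
time_s: 10.1
position: [0.4871, -0.0718, 0.0731]
tcp_rot: [0.0, 0.74, 0.673, 0.0]
wrist_force: [-0.0, -0.1, -0.1]
finger_gap: 0.0359
```

```bash
python3 -c "
from h import *
st();_,s=snap('wrist','w12.png')
W=vision.camera_info('wrist');p,M=pose()
for off in (-.005,0,.005):
  for h in (.093,.069,.003):
    hx=.017 if h==.093 else .026
    P=p+M[:,0]*(hx+off); P[2]=h; print(off,h,proj(W,P))
"
```

```text
t 10.1 p [ 0.4871 -0.0718  0.0731] jaw -0.094 F [-0.  -0.1 -0.1] T [-0.1  -0.07  0.02] gap 0.0359 q [-0.24  0.46  1.92  0.    0.76 -0.15]
-0.005 0.093 [[325.93262451 283.96739161]]
-0.005 0.069 [[325.73728583 246.39405795]]
-0.005 0.003 [[325.40523132 217.10752219]]
0 0.093 [[325.92906819 272.43127228]]
0 0.069 [[325.73257061 235.94840322]]
0 0.003 [[325.39995272 209.2895246 ]]
0.005 0.093 [[325.92539348 260.69887024]]
0.005 0.069 [[325.72774689 225.35055839]]
0.005 0.003 [[325.39460377 201.38987926]]
```

View pics/w12.png

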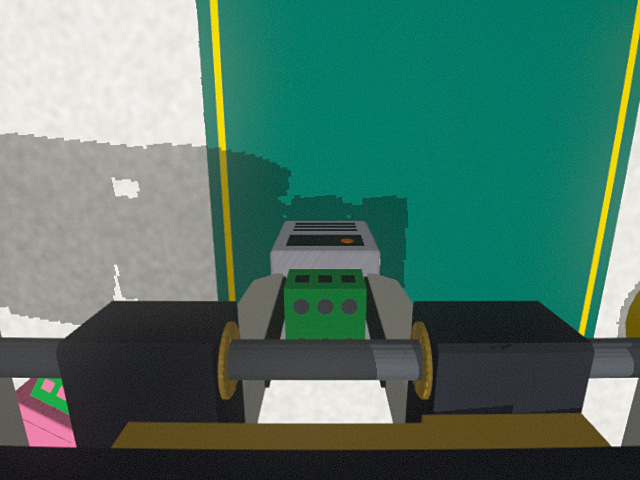

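B now stands upright: the projected edges match at rows 219, 248 and 286. I'll release it, rise, and look at A.

>>> send_rows(
  targets=[
    {"gripper": 4.2,"xyz": [0,0,0],"yaw": 0},
    {"gripper": 5,"xyz": [0,0,0],"yaw": 0},
    {"gripper": 6,"xyz": [0,0,0],"yaw": 0},
    {"gripper": 6,"xyz": [0,0,-2],"yaw": 0},
    {"gripper": 6,"xyz": [0,0,-6],"yaw": 0},
    {"gripper": 6,"xyz": [0,0,-10],"yaw": 0},
    {"gripper": 6,"xyz": [0,0,-14],"yaw": 0},
    {"gripper": 6,"xyz": [0,0,-14.5],"yaw": 0},
  ],
)

```text
time_s: 10.82
position: [0.4894, -0.0723, 0.2245]
tcp_rot: [0.004, 0.74, 0.673, 0.003]
wrist_force: [0.7, -0.4, 0.9]
finger_gap: 0.0604
```

```bash
python3 -c "
from h import *
st();go(.627,-.375,.22,-.023)"
```

```text
t 10.82 p [ 0.4894 -0.0723  0.2245] jaw -0.094 F [ 0.7 -0.4  0.9] T [-0.12 -0.13 -0.07] gap 0.0604 q [-0.24  0.24  1.79  0.    1.1  -0.15]
shift cm [-28.84  16.53   0.65] yaw -0.071 alt 3.071 q6 -0.15 t 10.82
```

>>> send_rows(
  targets=[
    {"gripper": 6,"xyz": [-3.2,1.8,0.5],"yaw": 0},
    {"gripper": 6,"xyz": [-6.4,3.7,0.5],"yaw": -0.01},
    {"gripper": 6,"xyz": [-9.6,5.5,0.5],"yaw": -0.02},
    {"gripper": 6,"xyz": [-12.8,7.3,0.5],"yaw": -0.03},
    {"gripper": 6,"xyz": [-16,9.2,0.5],"yaw": -0.04},
    {"gripper": 6,"xyz": [-19.2,11,0.5],"yaw": -0.05},
    {"gripper": 6,"xyz": [-22.4,12.8,0.5],"yaw": -0.06},
    {"gripper": 6,"xyz": [-25.6,14.7,0.5],"yaw": -0.07},
    {"gripper": 6,"xyz": [-28.8,16.5,0.5],"yaw": -0.071},
    {"gripper": 6,"xyz": [-28.8,16.5,0.5],"yaw": -0.071},
    {"gripper": 6,"xyz": [-28.8,16.5,0.5],"yaw": -0.071},
  ],
)

```text
time_s: 11.73
position: [0.624, -0.3752, 0.2112]
tcp_rot: [-0.001, 0.716, 0.698, -0.0]
wrist_force: [-0.2, 0.4, 0.3]
finger_gap: 0.0597
```

```bash
python3 -c "
from h import *
st();i,im=snap('wrist','w13.png')"
```

```text
t 11.73 p [ 0.624  -0.3752  0.2112] jaw -0.025 F [-0.2  0.4  0.3] T [-0.04 -0.1   0.02] gap 0.0597 q [-0.61  0.69  1.12  0.    1.33 -0.58]
```

View pics/w13.png

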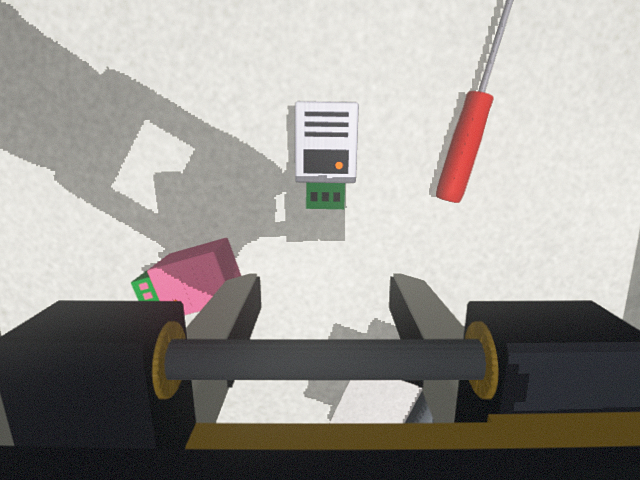

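```bash
python3 -c "
from h import *
W=vision.camera_info('wrist');T=vision.camera_info('top')
P=onz(W,[(296,102),(358,102),(356,181),(295,180)],.052);print(P.mean(0));d=(P[2]+P[3]-P[0]-P[1])/2;print('axis',np.arctan2(d[1],d[0]),np.linalg.norm(d),np.linalg.norm((P[1]+P[2]-P[0]-P[3])/2))
print(onz(W,[(325.5,209)],.043),onz(W,[(325.5,182)],.052))
print(tri(W,(339,165.5),T,(304/3.6+320-.4,67/3.6+180-.4)))
c=P.mean(0)+d/np.linalg.norm(d)*.045;print(c)
go(c[0],c[1],.0195,np.arctan2(d[1],d[0])+np.pi/2)
"
```

```text
[ 0.62620729 -0.30826302  0.052     ]
axis -1.6140426340091665 0.06334869376135249 0.05096383720127321
[[ 0.62420713 -0.36613793  0.043     ]] [[ 0.62479979 -0.34118482  0.052     ]]
(array([ 0.63570417, -0.32563771,  0.07710974]), np.float64(0.00032869292729742093))
[ 0.62426181 -0.35322094  0.052     ]
shift cm [2.060e+00 1.000e-02 1.924e+01] yaw 0.02 alt -3.122 q6 -0.58 t 11.78
```

>>> send_rows(
  targets=[
    {"gripper": 6,"xyz": [2,0,4],"yaw": 0.02},
    {"gripper": 6,"xyz": [2,0,8],"yaw": 0.02},
    {"gripper": 6,"xyz": [2,0,12],"yaw": 0.02},
    {"gripper": 6,"xyz": [2,0,15],"yaw": 0.02},
    {"gripper": 6,"xyz": [2,0,17],"yaw": 0.02},
    {"gripper": 6,"xyz": [2,0,18.5],"yaw": 0.02},
    {"gripper": 6,"xyz": [2,0,19.2],"yaw": 0.02},
    {"gripper": 6,"xyz": [2,0,19.2],"yaw": 0.02},
    {"gripper": 6,"xyz": [2,0,19.2],"yaw": 0.02},
  ],
)

```text
time_s: 12.53
position: [0.6253, -0.354, 0.0225]
tcp_rot: [0.001, 0.722, 0.692, 0.0]
wrist_force: [0.5, 0.2, 0.6]
finger_gap: 0.0601
```

```bash
python3 -c "
from h import *
st();i,im=snap('wrist','w14.png')"
```

```text
t 12.53 p [ 0.6253 -0.354   0.0225] jaw -0.043 F [0.5 0.2 0.6] T [-0.07 -0.04 -0.  ] gap 0.0601 q [-0.58  0.87  1.28  0.    0.99 -0.54]
```

View pics/w14.png

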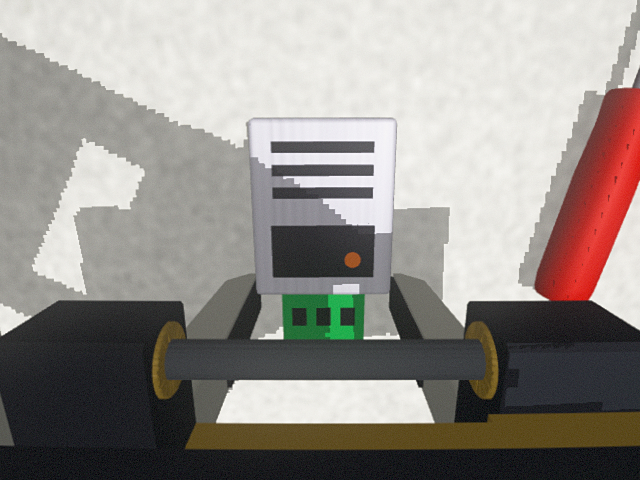

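>>> send_rows(
  targets=[
    {"gripper": 6,"xyz": [0,0,0.3],"yaw": 0},
    {"gripper": 3,"xyz": [0,0,0.3],"yaw": 0},
    {"gripper": 3,"xyz": [0,0,0.3],"yaw": 0},
    {"gripper": 3,"xyz": [0,0,0.3],"yaw": 0},
    {"gripper": 3,"xyz": [0,0,0.3],"yaw": 0},
    {"gripper": 3,"xyz": [0,0,0.3],"yaw": 0},
    {"gripper": 3,"xyz": [0,0,0.3],"yaw": 0},
    {"gripper": 3,"xyz": [0,0,0.3],"yaw": 0},
    {"gripper": 3,"xyz": [0,0,-1],"yaw": 0},
    {"gripper": 3,"xyz": [0,0,-3],"yaw": 0},
    {"gripper": 3,"xyz": [0,0,-5],"yaw": 0},
    {"gripper": 3,"xyz": [0,0,-7],"yaw": 0},
    {"gripper": 3,"xyz": [0,0,-8],"yaw": 0},
    {"gripper": 3,"xyz": [0,0,-8],"yaw": 0},
  ],
)

```text
time_s: 13.75
position: [0.6257, -0.3547, 0.1041]
tcp_rot: [0.002, 0.722, 0.692, 0.0]
wrist_force: [-0.0, -0.2, -2.2]
finger_gap: 0.034
```

>>> send_rows(
  targets=[
    {"gripper": 3.3,"xyz": [0,0,0],"yaw": 0},
    {"gripper": 3.35,"xyz": [0,0,0],"yaw": 0},
    {"gripper": 3.35,"xyz": [0,0,0],"yaw": 0},
    {"gripper": 3.37,"xyz": [0,0,0],"yaw": 0},
    {"gripper": 3.37,"xyz": [0,0,0],"yaw": 0},
    {"gripper": 3,"xyz": [0,0,0],"yaw": 0},
  ],
)

```text
time_s: 14.25
position: [0.6246, -0.3539, 0.1006]
tcp_rot: [-0.0, 0.722, 0.692, -0.0]
wrist_force: [-0.5, 0.4, -4.0]
finger_gap: 0.0338
```

```bash
python3 -c "
from h import *
st();i,im=snap('wrist','w15.png')"
```

```text
t 14.25 p [ 0.6246 -0.3539  0.1006] jaw -0.043 F [-0.5  0.4 -4. ] T [-0.18 -0.06  0.02] gap 0.0338 q [-0.58  0.78  1.25 -0.    1.12 -0.54]
```

View pics/w15.png

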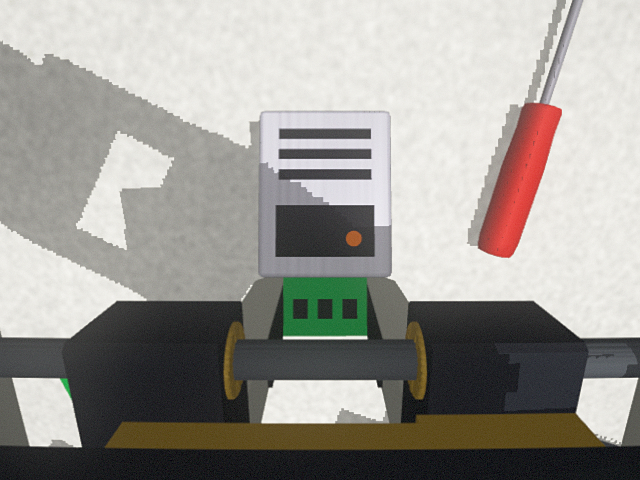

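>>> send_rows(
  targets=[
    {"gripper": 3.37,"xyz": [0,0,0],"yaw": 0},
    {"gripper": 3.38,"xyz": [0,0,0],"yaw": 0},
    {"gripper": 3.38,"xyz": [0,0,0],"yaw": 0},
    {"gripper": 3.38,"xyz": [0,0,0],"yaw": 0},
    {"gripper": 3.38,"xyz": [0,0,0],"yaw": 0},
    {"gripper": 3.38,"xyz": [0,0,0],"yaw": 0},
    {"gripper": 3.38,"xyz": [0,0,0],"yaw": 0},
    {"gripper": 3.38,"xyz": [0,0,0],"yaw": 0},
    {"gripper": 3.38,"xyz": [0,0,0],"yaw": 0},
    {"gripper": 3,"xyz": [0,0,0],"yaw": 0},
  ],
)

```text
time_s: 15.13
position: [0.625, -0.3542, 0.1016]
tcp_rot: [0.0, 0.722, 0.692, 0.0]
wrist_force: [0.3, 0.4, 0.1]
finger_gap: 0.0312
```

```bash
python3 -c "
from h import *
st();i,im=snap('wrist','w16.png')"
```

```text
t 15.13 p [ 0.625  -0.3542  0.1016] jaw -0.043 F [0.3 0.4 0.1] T [-0.05 -0.1  -0.06] gap 0.0312 q [-0.58  0.77  1.25  0.    1.12 -0.54]
```

View pics/w16.png

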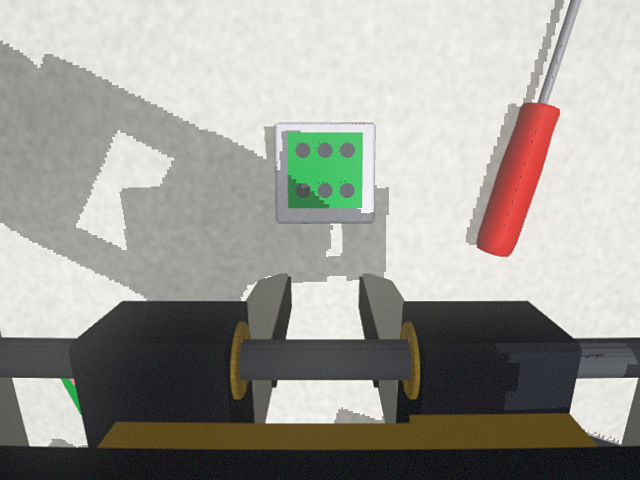

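A slipped out of the eased grip but landed standing upright on the bench, terminals up and centred at (325,171). I'll raise the tool and locate it before picking it up upright.

>>> send_rows(
  targets=[
    {"gripper": 6,"xyz": [0,0,-3],"yaw": 0},
    {"gripper": 6,"xyz": [0,0,-5],"yaw": 0},
    {"gripper": 6,"xyz": [0,0,-5],"yaw": 0},
    {"gripper": 6,"xyz": [0,0,-5],"yaw": 0},
  ],
)

```text
time_s: 15.52
position: [0.6253, -0.3543, 0.1525]
tcp_rot: [0.001, 0.722, 0.692, 0.0]
wrist_force: [0.1, -0.1, 0.1]
finger_gap: 0.0529
```

```bash
python3 -c "
from h import *
st();W,im=snap('wrist','w17.png')
hsv=cv2.cvtColor(im,cv2.COLOR_BGR2HSV)
g=cv2.inRange(hsv,(50,80,40),(80,255,255));g[300:]=0
c=max(cv2.findContours(g,0,2)[0],key=cv2.contourArea);r=cv2.minAreaRect(c);b=cv2.boxPoints(r);print(r)
P=onz(W,b,.09);print(P.round(4),P.mean(0),[np.linalg.norm(P[i]-P[i-1]) for i in range(4)])
print([np.arctan2(*(P[i]-P[i-1])[[1,0]]) for i in range(4)])
m=P.mean(0);go(m[0],m[1],.076,-.043)
_,s=snap('top');crop(s,370,160,450,240,7,'t17.png');_,s=snap('scene');crop(s,200,180,290,260,7,'s17.png')
"
```

```text
t 15.52 p [ 0.6253 -0.3543  0.1525] jaw -0.043 F [ 0.1 -0.1  0.1] T [-0.03 -0.07  0.04] gap 0.0529 q [-0.58  0.72  1.21  0.    1.2  -0.54]
((323.5, 183.5), (57.0, 57.0), 90.0)
[[ 0.6102 -0.2939  0.09  ]
 [ 0.6435 -0.2954  0.09  ]
 [ 0.6426 -0.3294  0.09  ]
 [ 0.608  -0.3278  0.09  ]] [ 0.62608482 -0.31163648  0.09      ] [np.float64(0.03395250277629786), np.float64(0.033364049207717086), np.float64(0.03396536882563917), np.float64(0.03462253995162694)]
[np.float64(1.507420534338759), np.float64(-0.04422027226764824), np.float64(-1.597110640895227), np.float64(3.096978125938153)]
shift cm [ 4.24 -0.04  7.5 ] yaw 0.0 alt -3.142 q6 -0.54 t 15.57
```

View pics/w17.png

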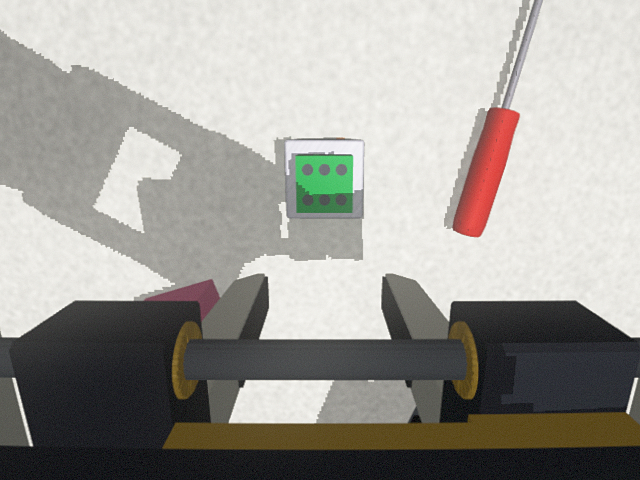

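View pics/s17.png

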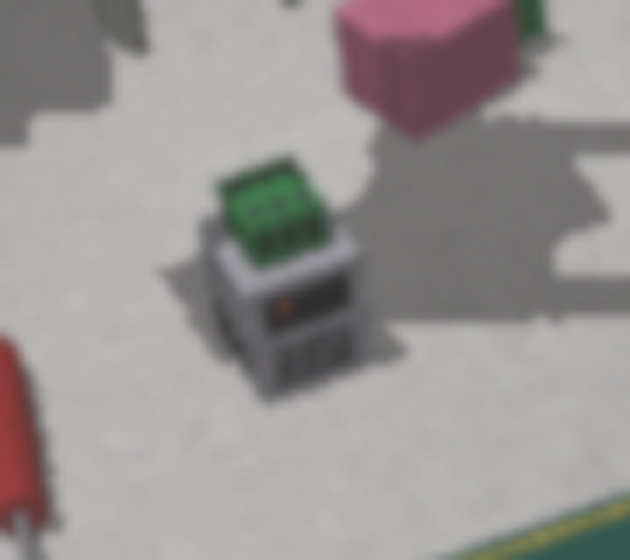

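>>> send_rows(
  targets=[
    {"gripper": 6,"xyz": [2.5,0,0],"yaw": 0},
    {"gripper": 6,"xyz": [4.2,0,1.5],"yaw": 0},
    {"gripper": 6,"xyz": [4.2,0,4.5],"yaw": 0},
    {"gripper": 6,"xyz": [4.2,0,6.5],"yaw": 0},
    {"gripper": 6,"xyz": [4.2,0,7.6],"yaw": 0},
    {"gripper": 6,"xyz": [4.2,0,7.6],"yaw": 0},
    {"gripper": 3,"xyz": [4.2,0,7.6],"yaw": 0},
    {"gripper": 3,"xyz": [4.2,0,7.6],"yaw": 0},
    {"gripper": 3,"xyz": [4.2,0,7.6],"yaw": 0},
    {"gripper": 3,"xyz": [4.2,0,7.6],"yaw": 0},
    {"gripper": 3,"xyz": [4.2,0,7.6],"yaw": 0},
    {"gripper": 3,"xyz": [4.2,0,7.6],"yaw": 0},
    {"gripper": 3,"xyz": [4.2,0,6.5],"yaw": 0},
    {"gripper": 3,"xyz": [4.2,0,4.5],"yaw": 0},
    {"gripper": 3,"xyz": [4.2,0,2.5],"yaw": 0},
    {"gripper": 3,"xyz": [4.2,0,2.5],"yaw": 0},
  ],
)

```text
time_s: 17.0
position: [0.6281, -0.3129, 0.1306]
tcp_rot: [0.003, 0.722, 0.692, 0.001]
wrist_force: [0.2, -0.4, -2.0]
finger_gap: 0.0339
```

```bash
python3 -c "
from h import *
st();W,im=snap('wrist','w18.png');go(.606,-.103,.13,-.094)
"
```

```text
t 17.0 p [ 0.6281 -0.3129  0.1306] jaw -0.043 F [ 0.2 -0.4 -2. ] T [-0.1  -0.16  0.02] gap 0.0339 q [-0.53  0.71  1.29  0.    1.13 -0.49]
shift cm [20.84 -3.03 -0.22] yaw 0.051 alt -3.091 q6 -0.49 t 17.05
```

View pics/w18.png

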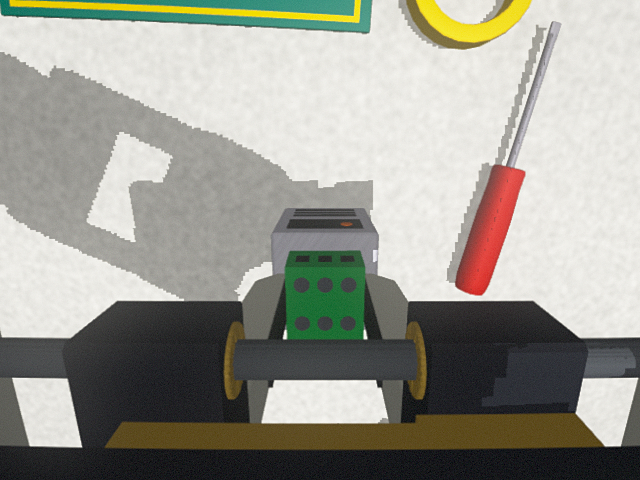

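>>> send_rows(
  targets=[
    {"gripper": 3,"xyz": [3,-0.4,0],"yaw": 0.01},
    {"gripper": 3,"xyz": [6,-0.9,0],"yaw": 0.02},
    {"gripper": 3,"xyz": [9,-1.3,0],"yaw": 0.03},
    {"gripper": 3,"xyz": [12,-1.7,0],"yaw": 0.04},
    {"gripper": 3,"xyz": [15,-2.2,0],"yaw": 0.05},
    {"gripper": 3,"xyz": [18,-2.6,0],"yaw": 0.05},
    {"gripper": 3,"xyz": [20,-2.9,0],"yaw": 0.05},
    {"gripper": 3,"xyz": [20.8,-3,0],"yaw": 0.05},
    {"gripper": 3,"xyz": [20.8,-3,1.5],"yaw": 0.05},
    {"gripper": 3,"xyz": [20.8,-3,3],"yaw": 0.05},
    {"gripper": 3,"xyz": [20.8,-3,4],"yaw": 0.05},
    {"gripper": 3,"xyz": [20.8,-3,4.5],"yaw": 0.05},
    {"gripper": 3,"xyz": [20.8,-3,4.7],"yaw": 0.05},
    {"gripper": 3,"xyz": [20.8,-3,4.7],"yaw": 0.05},
  ],
)

```text
time_s: 18.22
position: [0.6053, -0.1036, 0.0793]
tcp_rot: [-0.0, 0.739, 0.673, -0.0]
wrist_force: [-1.5, 0.8, 0.2]
finger_gap: 0.0337
```

>>> send_rows(
  targets=[
    {"gripper": 3,"xyz": [0,0,0.2],"yaw": 0},
    {"gripper": 3,"xyz": [0,0,0.2],"yaw": 0},
  ],
)

```text
time_s: 18.38
position: [0.6057, -0.1041, 0.079]
tcp_rot: [0.001, 0.739, 0.673, -0.0]
wrist_force: [-9.6, -2.9, 17.8]
finger_gap: 0.0339
```

Contact is confirmed at 17.8 N. Releasing slowly.

>>> send_rows(
  targets=[
    {"gripper": 3.2,"xyz": [0,0,-0.15],"yaw": 0},
    {"gripper": 3.36,"xyz": [0,0,-0.15],"yaw": 0},
    {"gripper": 3.42,"xyz": [0,0,-0.15],"yaw": 0},
    {"gripper": 3.5,"xyz": [0,0,-0.15],"yaw": 0},
    {"gripper": 3.7,"xyz": [0,0,-0.15],"yaw": 0},
    {"gripper": 4.2,"xyz": [0,0,-0.15],"yaw": 0},
    {"gripper": 5,"xyz": [0,0,-0.15],"yaw": 0},
    {"gripper": 6,"xyz": [0,0,-0.15],"yaw": 0},
    {"gripper": 6,"xyz": [0,0,-2],"yaw": 0},
    {"gripper": 6,"xyz": [0,0,-6],"yaw": 0},
    {"gripper": 6,"xyz": [0,0,-10],"yaw": 0},
    {"gripper": 6,"xyz": [0,0,-14],"yaw": 0},
    {"gripper": 6,"xyz": [0,0,-14],"yaw": 0},
  ],
)

```text
time_s: 19.47
position: [0.6085, -0.1036, 0.2254]
tcp_rot: [0.005, 0.739, 0.674, 0.003]
wrist_force: [0.5, 0.4, 0.8]
finger_gap: 0.0604
```

```bash
python3 -c "
from h import *
st();W,im=snap('wrist','w19.png');_,s=snap('scene','s19.png');snap('top','t19.png')
"
```

```text
t 19.47 p [ 0.6085 -0.1036  0.2254] jaw -0.093 F [0.5 0.4 0.8] T [-0.03 -0.13  0.01] gap 0.0604 q [-0.24  0.46  1.47  0.    1.2  -0.15]
```

View pics/s19.png

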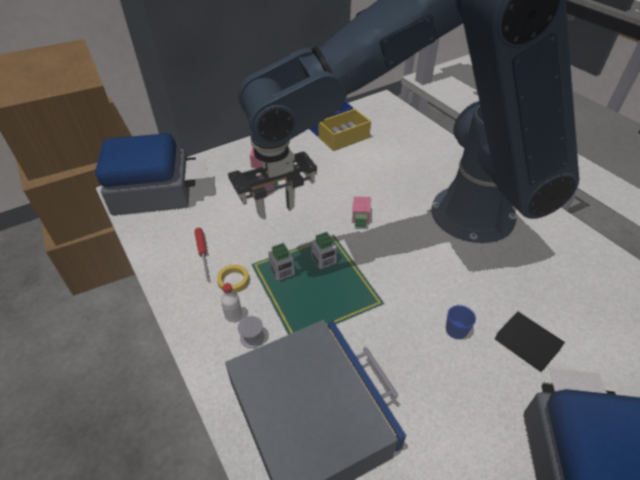

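View pics/w19.png

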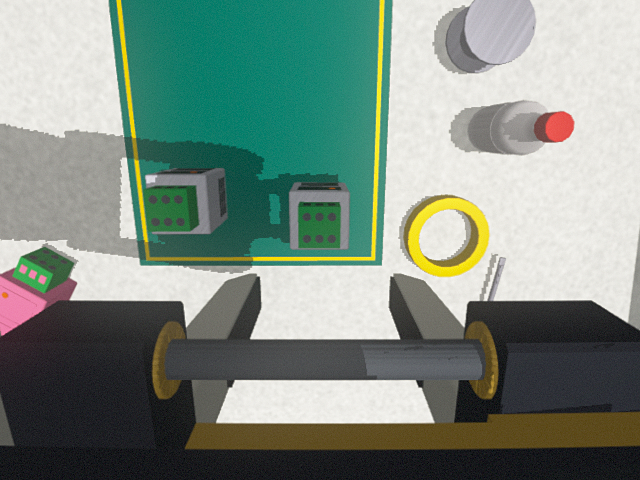

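View pics/t19.png

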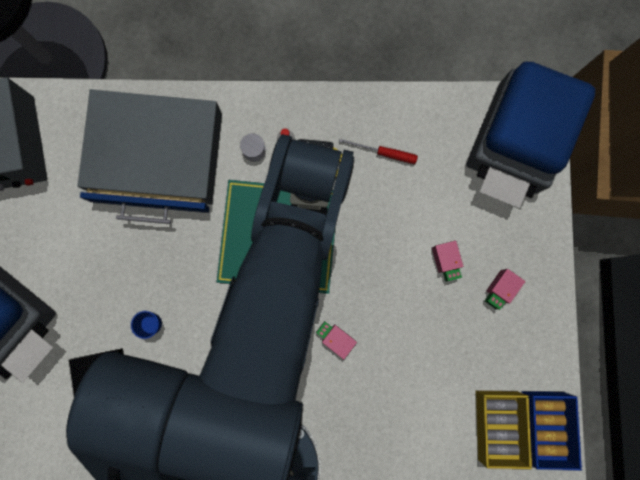

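Both power supplies stand upright on the mat. In the wrist view, B's terminal is at (170,208) and A's at (320,224). Next is the drawer handle.

```bash
python3 -c "
from h import *
go(.575,.2,.22,-.09)
"
```

```text
shift cm [29.88 -5.82 -0.33] yaw -0.003 alt 3.139 q6 -0.15 t 19.62
```

>>> send_rows(
  targets=[
    {"gripper": 6,"xyz": [3.5,-0.7,0],"yaw": 0},
    {"gripper": 6,"xyz": [7,-1.4,0],"yaw": 0},
    {"gripper": 6,"xyz": [10.5,-2,0],"yaw": 0},
    {"gripper": 6,"xyz": [14,-2.7,0],"yaw": 0},
    {"gripper": 6,"xyz": [17.5,-3.4,0],"yaw": 0},
    {"gripper": 6,"xyz": [21,-4.1,0],"yaw": 0},
    {"gripper": 6,"xyz": [24.5,-4.8,0],"yaw": 0},
    {"gripper": 6,"xyz": [28,-5.4,0],"yaw": 0},
    {"gripper": 6,"xyz": [29.9,-5.8,0],"yaw": 0},
    {"gripper": 2.4,"xyz": [29.9,-5.8,0],"yaw": 0},
    {"gripper": 2.4,"xyz": [29.9,-5.8,0],"yaw": 0},
    {"gripper": 2.4,"xyz": [29.9,-5.8,0],"yaw": 0},
  ],
)

```text
time_s: 20.62
position: [0.5752, 0.1992, 0.2159]
tcp_rot: [-0.0, 0.739, 0.673, -0.001]
wrist_force: [-0.7, -0.2, 0.8]
finger_gap: 0.0445
```

```bash
python3 -c "
from h import *
st();W,im=snap('wrist','w20.png');_,s=snap('top');crop(s,70,160,270,310,4,'t20.png')
"
```

```text
t 20.62 p [0.5752 0.1992 0.2159] jaw -0.093 F [-0.7 -0.2  0.8] T [-0.01 -0.1  -0.02] gap 0.0445 q [ 0.26  0.46  1.49 -0.    1.19  0.35]
```

View pics/w20.png

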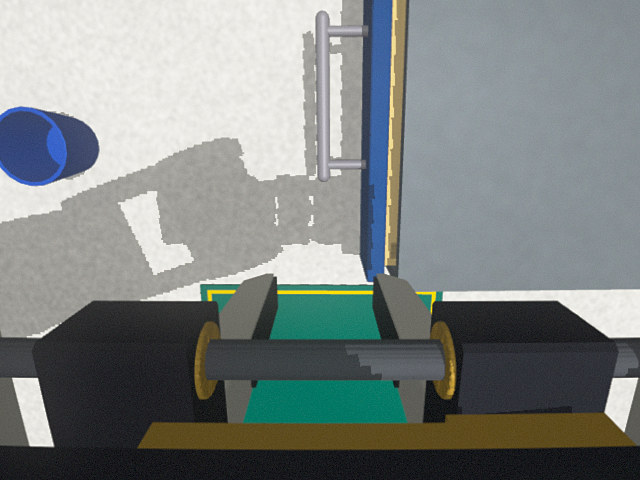

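View pics/t20.png

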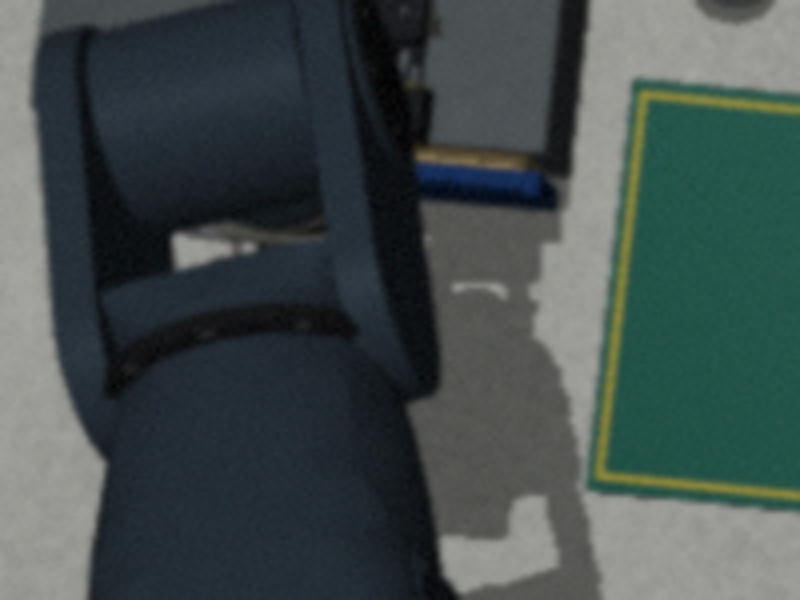

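```bash
python3 -c "
from h import *
W=vision.camera_info('wrist');T=vision.camera_info('top');S=vision.camera_info('scene')
P=onz(W,[(322,12),(323.5,181)],.057);print(P,P.mean(0),np.linalg.norm(P[0]-P[1]));d=P[0]-P[1];print(np.arctan2(d[1],d[0])-np.pi/2)
m=lambda u:(u[0]/2.8+70-.4,u[1]/2.8+160-.4)
print(tri(W,(322,12),T,m((133,158))),tri(W,(323.5,181),T,m((284,172))))
s=cv2.imread('pics/scene0.png');crop(s,340,330,420,420,7,'sh.png')
c=P.mean(0);go(c[0],c[1]-.0,.045,-.093)
"
```

```text
[[0.58846505 0.36143266 0.057     ]
 [0.57715637 0.2322672  0.057     ]] [0.58281071 0.29684993 0.057     ] 0.1296595623405604
-0.08732924212352655
(array([0.58866215, 0.35236299, 0.08207711]), np.float64(0.0040391479883523955)) (array([0.5793174 , 0.23133863, 0.05693034]), np.float64(0.004697558344698951))
shift cm [ 9.84 -0.19 17.15] yaw -0.001 alt 3.14 q6 0.35 t 20.72
```

View pics/sh.png

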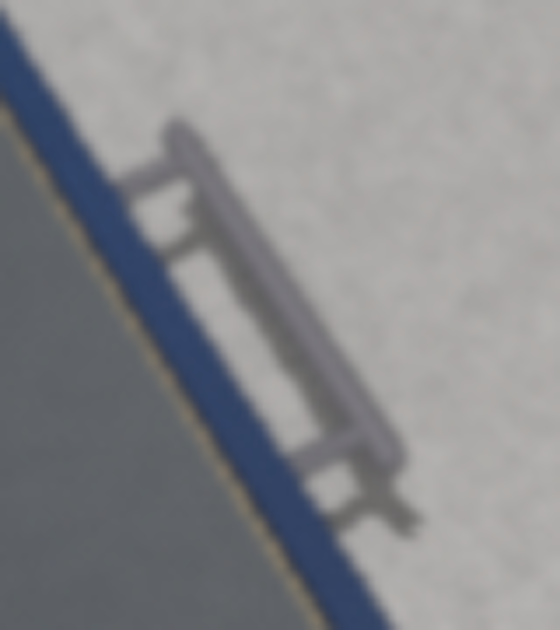

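```bash
python3 -c "
from h import *
W=vision.camera_info('wrist');S=vision.camera_info('scene')
a=tri(W,(322,15),S,(180/7+340,132/7+330));b=tri(W,(323.5,178),S,(390/7+340,458/7+330));print(a,b)
c=np.array([.583,.297]);go(c[0],c[1],.042,-.09)
"
```

```text
(array([0.60722035, 0.30963536, 0.18715945]), np.float64(0.05055729931353)) (array([ 0.54988618,  0.26417099, -0.09717423]), np.float64(0.10413583892750328))
shift cm [ 9.85 -0.17 17.45] yaw -0.004 alt 3.137 q6 0.35 t 20.72
```

```bash
python3 -c "
from h import *
W=vision.camera_info('wrist');S=vision.camera_info('scene')
print(tri(W,(323.5,178),S,(180/7+340,132/7+330)),tri(W,(322,15),S,(390/7+340,458/7+330)))
"
```

```text
(array([0.57603512, 0.23594101, 0.05346661]), np.float64(0.004021848483419899)) (array([0.58789502, 0.36002498, 0.05559419]), np.float64(0.0009749456907438354))
```

The handle height is about 55 mm from two views, which agrees with the text's 57 mm. Its centre is (0.583,0.297). I'll descend over the bar and grip it.

>>> send_rows(
  targets=[
    {"gripper": 2.4,"xyz": [4,-0.1,3],"yaw": -0.004},
    {"gripper": 2.4,"xyz": [8,-0.2,6],"yaw": -0.004},
    {"gripper": 2.4,"xyz": [9.9,-0.2,9],"yaw": -0.004},
    {"gripper": 2.4,"xyz": [9.9,-0.2,12],"yaw": -0.004},
    {"gripper": 2.4,"xyz": [9.9,-0.2,12],"yaw": -0.004},
    {"gripper": 2.4,"xyz": [9.9,-0.2,12],"yaw": -0.004},
  ],
)

```text
time_s: 21.22
position: [0.5821, 0.2976, 0.096]
tcp_rot: [-0.001, 0.738, 0.675, -0.002]
wrist_force: [-0.0, 0.2, 0.9]
finger_gap: 0.0237
```

```bash
python3 -c "
from h import *
st();W,im=snap('wrist','w21.png')
go(.583,.297,.042,-.09)"
```

```text
t 21.22 p [0.5821 0.2976 0.096 ] jaw -0.09 F [-0.   0.2  0.9] T [-0.08 -0.09 -0.05] gap 0.0237 q [ 0.4   0.67  1.46 -0.    1.02  0.49]
shift cm [-0.08 -0.03  5.63] yaw -0.0 alt 3.142 q6 0.49 t 21.27
```

View pics/w21.png

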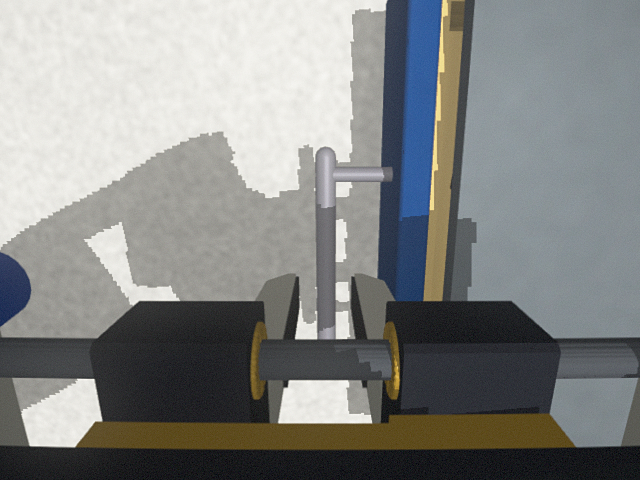

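>>> send_rows(
  targets=[
    {"gripper": 2.4,"xyz": [0,0,2],"yaw": 0},
    {"gripper": 2.4,"xyz": [0,0,3.5],"yaw": 0},
    {"gripper": 2.4,"xyz": [0,0,4.8],"yaw": 0},
    {"gripper": 2.4,"xyz": [0,0,5.5],"yaw": 0},
    {"gripper": 2.4,"xyz": [0,0,5.5],"yaw": 0},
    {"gripper": 0.9,"xyz": [0,0,5.5],"yaw": 0},
    {"gripper": 0.9,"xyz": [0,0,5.5],"yaw": 0},
    {"gripper": 0.9,"xyz": [0,0,5.5],"yaw": 0},
    {"gripper": 0.9,"xyz": [0,0,5.5],"yaw": 0},
    {"gripper": 0.9,"xyz": [0,0,5.5],"yaw": 0},
  ],
)

```text
time_s: 22.1
position: [0.5832, 0.2991, 0.0433]
tcp_rot: [0.0, 0.738, 0.675, 0.001]
wrist_force: [-0.9, -1.9, 6.0]
finger_gap: 0.0103
```

>>> send_rows(
  targets=[
    {"gripper": 0.9,"xyz": [0,-0.8,0],"yaw": 0},
    {"gripper": 0.9,"xyz": [0,-2.2,0],"yaw": 0},
    {"gripper": 0.9,"xyz": [0,-4,0],"yaw": 0},
    {"gripper": 0.9,"xyz": [0,-6,0],"yaw": 0},
    {"gripper": 0.9,"xyz": [0,-8,0],"yaw": 0},
    {"gripper": 0.9,"xyz": [0,-10,0],"yaw": 0},
    {"gripper": 0.9,"xyz": [0,-12,0],"yaw": 0},
    {"gripper": 0.9,"xyz": [0,-13.5,0],"yaw": 0},
    {"gripper": 0.9,"xyz": [0,-14.5,0],"yaw": 0},
    {"gripper": 0.9,"xyz": [0,-15,0],"yaw": 0},
    {"gripper": 0.9,"xyz": [0,-15,0],"yaw": 0},
  ],
)

```text
time_s: 23.02
position: [0.4322, 0.312, 0.0432]
tcp_rot: [0.0, 0.738, 0.675, -0.0]
wrist_force: [-1.5, -6.6, 12.3]
finger_gap: 0.0102
```

```bash
python3 -c "
from h import *
st();W,im=snap('wrist','w22.png');snap('scene','s22.png')"
```

```text
t 23.02 p [0.4322 0.312  0.0432] jaw -0.088 F [-1.5 -6.6 12.3] T [-1.16  0.23  0.  ] gap 0.0102 q [ 0.54  0.57  1.82 -0.    0.75  0.63]
```

View pics/w22.png

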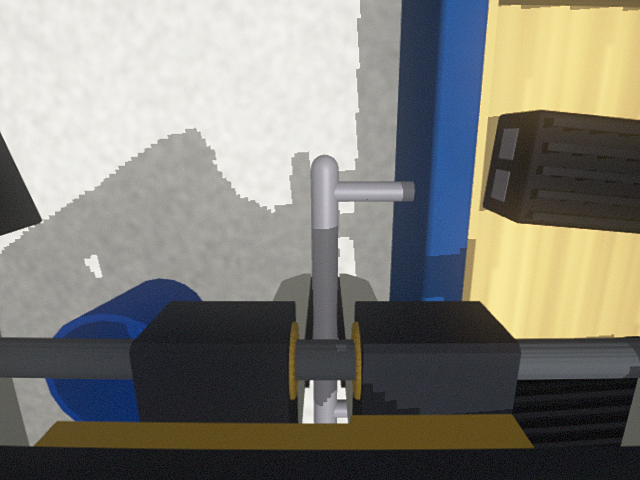

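View pics/s22.png

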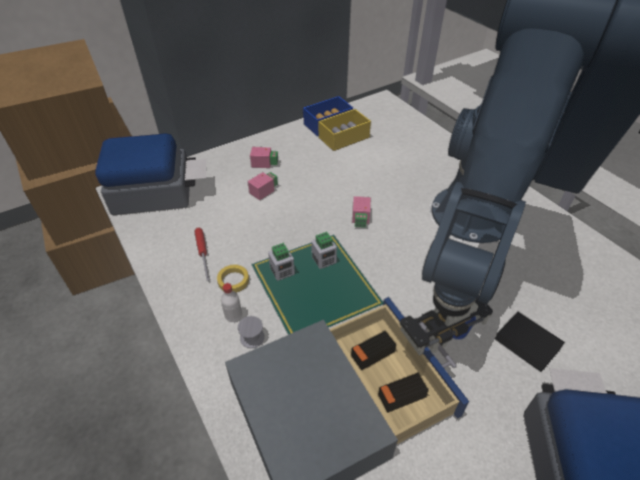

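The drawer is out. In the scene view the couplers are at (374,349) and (402,391), orange strips up. I'll release the handle, rise, and turn the tool to look into the drawer.

>>> send_rows(
  targets=[
    {"gripper": 2.4,"xyz": [0,0,0],"yaw": 0},
    {"gripper": 2.4,"xyz": [0,0,0],"yaw": 0},
    {"gripper": 2.4,"xyz": [0,0,0],"yaw": 0},
    {"gripper": 2.4,"xyz": [0,0,0],"yaw": 0},
    {"gripper": 2.4,"xyz": [0,0,-2],"yaw": 0},
    {"gripper": 2.4,"xyz": [0,0,-5],"yaw": 0},
    {"gripper": 2.4,"xyz": [0,0,-9],"yaw": 0},
    {"gripper": 6,"xyz": [0,0,-13],"yaw": 0},
    {"gripper": 6,"xyz": [0,0,-17],"yaw": 0},
    {"gripper": 6,"xyz": [0,0,-20],"yaw": 0},
    {"gripper": 6,"xyz": [0,0,-20],"yaw": 0},
  ],
)

```text
time_s: 24.03
position: [0.4352, 0.3135, 0.2483]
tcp_rot: [0.001, 0.738, 0.675, 0.005]
wrist_force: [-0.1, 1.1, 0.4]
finger_gap: 0.0458
```

```bash
python3 -c "
from h import *
st();go(.60,.29,.25,1.48)"
```

```text
t 24.03 p [0.4352 0.3135 0.2483] jaw -0.089 F [-0.1  1.1  0.4] T [-0.02 -0.1  -0.02] gap 0.0458 q [0.54 0.29 1.66 0.   1.18 0.63]
shift cm [-0.88 16.63 -0.05] yaw -1.569 alt 1.573 q6 0.63 t 24.03
```

>>> send_rows(
  targets=[
    {"gripper": 6,"xyz": [-0.1,1.3,0],"yaw": -0.12},
    {"gripper": 6,"xyz": [-0.1,2.6,0],"yaw": -0.24},
    {"gripper": 6,"xyz": [-0.2,3.9,0],"yaw": -0.36},
    {"gripper": 6,"xyz": [-0.3,5.2,0],"yaw": -0.48},
    {"gripper": 6,"xyz": [-0.3,6.5,0],"yaw": -0.6},
    {"gripper": 6,"xyz": [-0.4,7.8,0],"yaw": -0.72},
    {"gripper": 6,"xyz": [-0.5,9.1,0],"yaw": -0.84},
    {"gripper": 6,"xyz": [-0.6,10.4,0],"yaw": -0.96},
    {"gripper": 6,"xyz": [-0.6,11.7,0],"yaw": -1.08},
    {"gripper": 6,"xyz": [-0.7,13,0],"yaw": -1.2},
    {"gripper": 6,"xyz": [-0.8,14.3,0],"yaw": -1.32},
    {"gripper": 6,"xyz": [-0.9,15.6,0],"yaw": -1.44},
    {"gripper": 6,"xyz": [-0.9,16.6,0],"yaw": -1.57},
    {"gripper": 6,"xyz": [-0.9,16.6,0],"yaw": -1.57},
    {"gripper": 6,"xyz": [-0.9,16.6,0],"yaw": -1.57},
  ],
)

```text
time_s: 25.28
position: [0.5976, 0.2884, 0.2411]
tcp_rot: [-0.001, 0.047, 0.999, -0.0]
wrist_force: [0.2, -0.2, -0.4]
finger_gap: 0.0599
```

```bash
python3 -c "
from h import *
st();W,im=snap('wrist','w23.png')"
```

```text
t 25.28 p [0.5976 0.2884 0.2411] jaw 1.477 F [ 0.2 -0.2 -0.4] T [ 0.04 -0.2  -0.02] gap 0.0599 q [ 0.38  0.54  1.3   0.    1.3  -1.1 ]
```

View pics/w23.png

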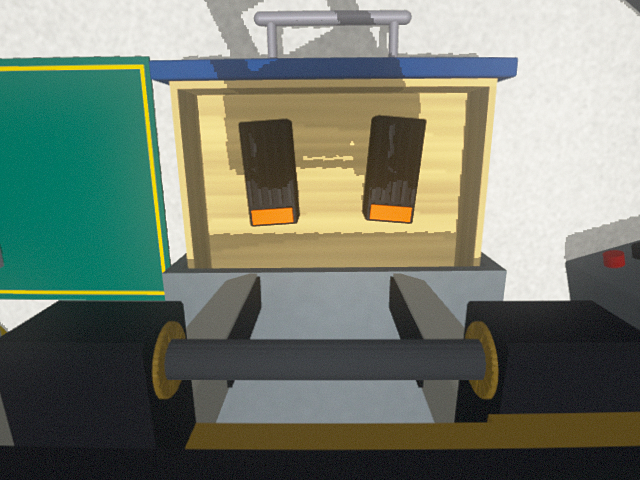

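```bash
python3 -c "
from h import *
im=cv2.imread('pics/w23.png');crop(im,225,105,440,240,3.7,'w23c.png')"
```

```text
(no output)
```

View pics/w23c.png

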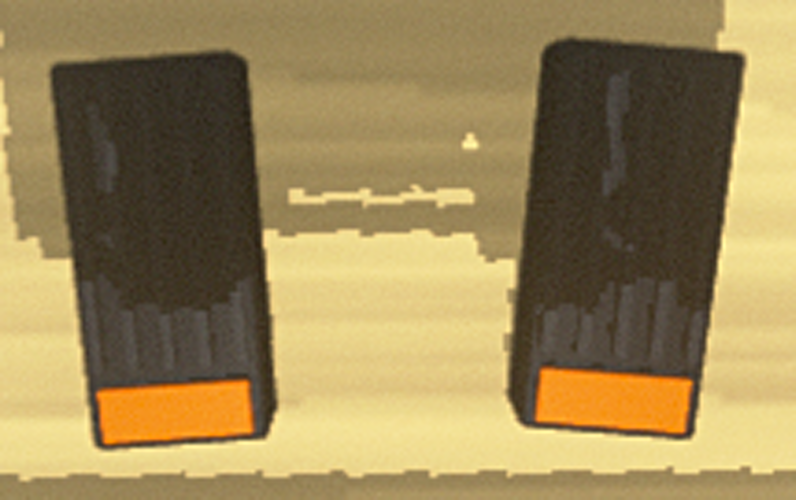

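```bash
cat > m3.py <<'E'
from h import *
W=vision.camera_info('wrist')
c=lambda u:(u[0]/3.7+225-.4,u[1]/3.7+105-.4)
for n,far,near,near2 in [("L",(53,66),(99,447),(257,437)),("R",(743,56),(692,436),(533,425))]:
    P=onz(W,[c(far),c(near),c(near2)],.062)
    d=P[1]-P[0];u=d/np.linalg.norm(d);w=P[2]-P[1];wn=np.linalg.norm(w)
    perp=np.array([-u[1],u[0],0]);perp*=np.sign(perp@w)
    ctr=P[1]-u*.0475+perp*.0225; ctr0=P[0]+u*.0475+perp*.0225
    print(n,"len",np.linalg.norm(d),"wid",wn,"yaw(+x end)",np.arctan2(u[1],u[0]),"centre",ctr.round(4),ctr0.round(4))
E
python3 m3.py
```

```text
L len 0.09206613145268182 wid 0.03977026279385695 yaw(+x end) -0.024687464492901285 centre [0.5533 0.2436 0.062 ] [0.5562 0.2435 0.062 ]
R len 0.09157288669994876 wid 0.040018088367920895 yaw(+x end) -0.17060299550286617 centre [0.5609 0.354  0.062 ] [0.5643 0.3534 0.062 ]
```

```bash
python3 -c "
from h import *
go(.5545,.2435,.12,1.546)"
```

```text
shift cm [ 3.82 -4.88 12.15] yaw -0.069 alt 3.072 q6 -1.1 t 25.33
```

>>> send_rows(
  targets=[
    {"gripper": 6,"xyz": [1.9,-2.4,2],"yaw": -0.035},
    {"gripper": 6,"xyz": [3.8,-4.9,5],"yaw": -0.07},
    {"gripper": 6,"xyz": [3.8,-4.9,9],"yaw": -0.07},
    {"gripper": 6,"xyz": [3.8,-4.9,12],"yaw": -0.07},
    {"gripper": 6,"xyz": [3.8,-4.9,12],"yaw": -0.07},
    {"gripper": 6,"xyz": [3.8,-4.9,12],"yaw": -0.07},
  ],
)

```text
time_s: 25.83
position: [0.5548, 0.2432, 0.122]
tcp_rot: [-0.001, 0.011, 1.0, -0.0]
wrist_force: [-0.4, 0.2, 0.8]
finger_gap: 0.0598
```

```bash
python3 -c "
from h import *
st();W,im=snap('wrist','w24.png');go(.5545,.2435,.03,1.546)
print(proj(W,[[.5545,.2435,.062],[.602,.243,.062],[.507,.244,.062]]))"
```

```text
t 25.83 p [0.5548 0.2432 0.122 ] jaw 1.549 F [-0.4  0.2  0.8] T [ 0.09 -0.15  0.03] gap 0.0598 q [ 0.34  0.56  1.58  0.    1.   -1.21]
shift cm [ 0.16 -0.02  9.36] yaw 0.004 alt -3.138 q6 -1.21 t 25.88
[[325.06360891 253.77002713]
 [325.95131396 323.52472086]
 [324.07930985 176.44309805]]
```

View pics/w24.png

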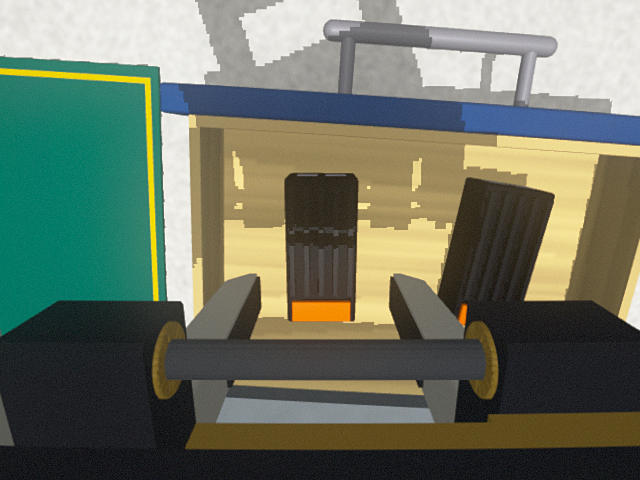

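The predicted coupler ends (rows 176 and 323) match the image in this second view, so the pose and height hold. I'll descend and grip.

>>> send_rows(
  targets=[
    {"gripper": 6,"xyz": [0.1,0,3],"yaw": 0},
    {"gripper": 6,"xyz": [0.1,0,5.5],"yaw": 0},
    {"gripper": 6,"xyz": [0.1,0,7.5],"yaw": 0},
    {"gripper": 6,"xyz": [0.1,0,8.6],"yaw": 0},
    {"gripper": 6,"xyz": [0.1,0,9.0],"yaw": 0},
    {"gripper": 6,"xyz": [0.1,0,9.0],"yaw": 0},
  ],
)

```text
time_s: 26.38
position: [0.5552, 0.2435, 0.033]
tcp_rot: [0.001, 0.01, 1.0, 0.0]
wrist_force: [0.0, -0.3, 0.7]
finger_gap: 0.0601
```

>>> send_rows(
  targets=[
    {"gripper": 3.8,"xyz": [0,0,0],"yaw": 0},
    {"gripper": 3.8,"xyz": [0,0,0],"yaw": 0},
    {"gripper": 3.8,"xyz": [0,0,0],"yaw": 0},
    {"gripper": 3.8,"xyz": [0,0,0],"yaw": 0},
    {"gripper": 3.8,"xyz": [0,0,0],"yaw": 0},
    {"gripper": 3.8,"xyz": [0,0,0],"yaw": 0},
  ],
)

```text
time_s: 26.88
position: [0.5553, 0.2433, 0.0334]
tcp_rot: [0.001, 0.01, 1.0, 0.0]
wrist_force: [-1.1, -1.3, 7.0]
finger_gap: 0.0447
```

>>> send_rows(
  targets=[
    {"gripper": 3.8,"xyz": [0,0,-1.5],"yaw": 0},
    {"gripper": 3.8,"xyz": [0,0,-4],"yaw": 0},
    {"gripper": 3.8,"xyz": [0,0,-7],"yaw": 0},
    {"gripper": 3.8,"xyz": [0,0,-10],"yaw": 0},
    {"gripper": 3.8,"xyz": [0,0,-13],"yaw": 0},
    {"gripper": 3.8,"xyz": [0,0,-13],"yaw": 0},
    {"gripper": 3.8,"xyz": [0,0,-13],"yaw": 0},
  ],
)

```text
time_s: 27.47
position: [0.5552, 0.2434, 0.1638]
tcp_rot: [0.001, 0.01, 1.0, 0.001]
wrist_force: [-0.2, -0.4, -2.0]
finger_gap: 0.0451
```

```bash
python3 -c "
from h import *
st();W,im=snap('wrist','w25.png');go(.6205,.0333,.165,1.477)"
```

```text
t 27.47 p [0.5552 0.2434 0.1638] jaw 1.551 F [-0.2 -0.4 -2. ] T [ 0.08 -0.13 -0.07] gap 0.0451 q [ 0.34  0.51  1.56  0.    1.07 -1.21]
shift cm [ -7.03 -20.84  -0.29] yaw 0.074 alt -3.068 q6 -1.21 t 27.52
```

View pics/w25.png

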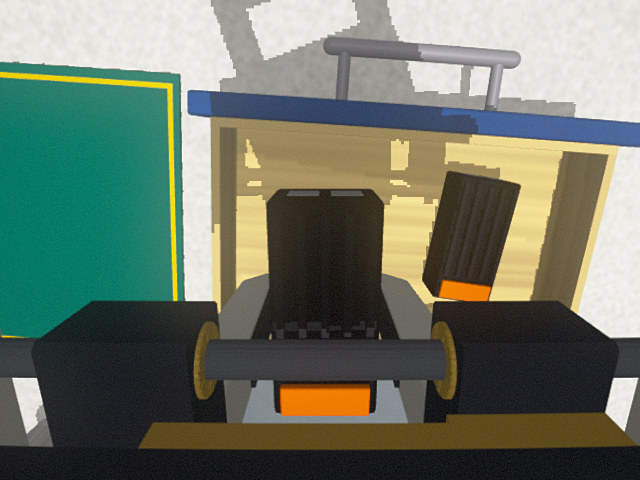

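>>> send_rows(
  targets=[
    {"gripper": 3.8,"xyz": [-0.9,-2.6,0],"yaw": 0.01},
    {"gripper": 3.8,"xyz": [-1.8,-5.2,0],"yaw": 0.02},
    {"gripper": 3.8,"xyz": [-2.6,-7.8,0],"yaw": 0.03},
    {"gripper": 3.8,"xyz": [-3.5,-10.4,0],"yaw": 0.04},
    {"gripper": 3.8,"xyz": [-4.4,-13,0],"yaw": 0.05},
    {"gripper": 3.8,"xyz": [-5.3,-15.6,0],"yaw": 0.06},
    {"gripper": 3.8,"xyz": [-6.1,-18.2,0],"yaw": 0.07},
    {"gripper": 3.8,"xyz": [-7,-20.2,0],"yaw": 0.074},
    {"gripper": 3.8,"xyz": [-7,-20.8,0],"yaw": 0.074},
    {"gripper": 3.8,"xyz": [-7,-20.8,3],"yaw": 0.074},
    {"gripper": 3.8,"xyz": [-7,-20.8,6],"yaw": 0.074},
    {"gripper": 3.8,"xyz": [-7,-20.8,9],"yaw": 0.074},
    {"gripper": 3.8,"xyz": [-7,-20.8,11],"yaw": 0.074},
    {"gripper": 3.8,"xyz": [-7,-20.8,11],"yaw": 0.074},
    {"gripper": 3.8,"xyz": [-7,-20.8,11],"yaw": 0.074},
  ],
)

```text
time_s: 28.77
position: [0.6193, 0.0343, 0.0509]
tcp_rot: [-0.002, 0.047, 0.999, 0.0]
wrist_force: [-0.4, -0.1, -0.2]
finger_gap: 0.0449
```

```bash
python3 -c "
from h import *
st();W,im=snap('wrist','w26.png');snap('scene','s26.png');go(.6205,.0333,.016,1.477)"
```

```text
t 28.77 p [0.6193 0.0343 0.0509] jaw 1.477 F [-0.4 -0.1 -0.2] T [ 0.08 -0.2  -0.05] gap 0.0449 q [-0.02  0.68  1.58  0.    0.89 -1.5 ]
shift cm [ 0.05 -0.08  3.72] yaw 0.0 alt -3.141 q6 -1.5 t 28.87
```

View pics/w26.png

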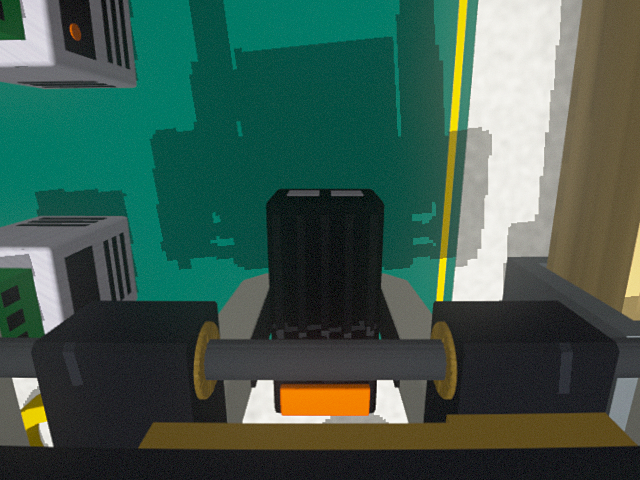

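View pics/s26.png

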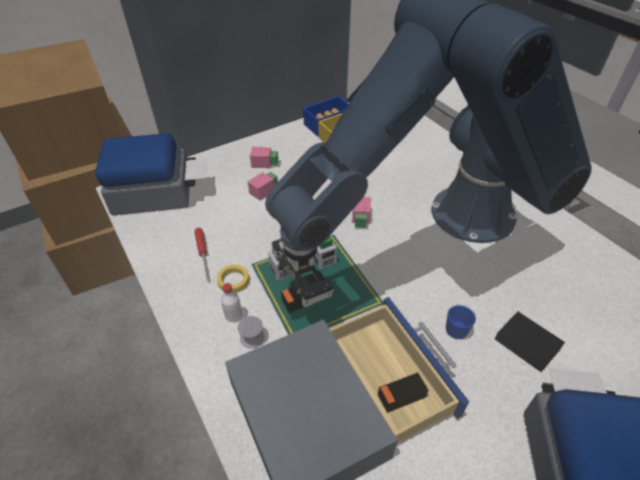

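>>> send_rows(
  targets=[
    {"gripper": 3.8,"xyz": [0,0,1.5],"yaw": 0},
    {"gripper": 3.8,"xyz": [0,0,2.6],"yaw": 0},
    {"gripper": 3.8,"xyz": [0,0,3.3],"yaw": 0},
    {"gripper": 3.8,"xyz": [0,0,3.3],"yaw": 0},
  ],
)

```text
time_s: 29.2
position: [0.6198, 0.0339, 0.0181]
tcp_rot: [-0.001, 0.047, 0.999, -0.0]
wrist_force: [-0.3, -0.1, -2.4]
finger_gap: 0.0446
```

>>> send_rows(
  targets=[
    {"gripper": 3.8,"xyz": [0,0,0.25],"yaw": 0},
    {"gripper": 3.8,"xyz": [0,0,0.25],"yaw": 0},
  ],
)

```text
time_s: 29.37
position: [0.6207, 0.0338, 0.0168]
tcp_rot: [0.0, 0.047, 0.999, 0.0]
wrist_force: [-0.3, -0.0, -2.2]
finger_gap: 0.0449
```

>>> send_rows(
  targets=[
    {"gripper": 3.8,"xyz": [0,0,0.2],"yaw": 0},
    {"gripper": 3.8,"xyz": [0,0,0.2],"yaw": 0},
  ],
)

```text
time_s: 29.53
position: [0.6206, 0.0338, 0.0147]
tcp_rot: [0.0, 0.047, 0.999, 0.0]
wrist_force: [-0.3, -0.0, -1.1]
finger_gap: 0.0449
```

>>> send_rows(
  targets=[
    {"gripper": 4.3,"xyz": [0,0,0.05],"yaw": 0},
    {"gripper": 4.5,"xyz": [0,0,0.05],"yaw": 0},
    {"gripper": 4.7,"xyz": [0,0,0],"yaw": 0},
    {"gripper": 5.2,"xyz": [0,0,0],"yaw": 0},
    {"gripper": 6,"xyz": [0,0,0],"yaw": 0},
    {"gripper": 6,"xyz": [0,0,0],"yaw": 0},
    {"gripper": 6,"xyz": [0,0,-2],"yaw": 0},
    {"gripper": 6,"xyz": [0,0,-5],"yaw": 0},
    {"gripper": 6,"xyz": [0,0,-9],"yaw": 0},
    {"gripper": 6,"xyz": [0,0,-13],"yaw": 0},
    {"gripper": 6,"xyz": [0,0,-17],"yaw": 0},
    {"gripper": 6,"xyz": [0,0,-21],"yaw": 0},
    {"gripper": 6,"xyz": [0,0,-21],"yaw": 0},
    {"gripper": 6,"xyz": [0,0,-21],"yaw": 0},
  ],
)

```text
time_s: 30.7
position: [0.6214, 0.0338, 0.2269]
tcp_rot: [0.002, 0.047, 0.999, 0.0]
wrist_force: [0.1, 0.2, -0.6]
finger_gap: 0.0598
```

```bash
python3 -c "
from h import *
st();W,im=snap('wrist','w27.png');go(.5625,.3537,.17,1.400)"
```

```text
t 30.7 p [0.6214 0.0338 0.2269] jaw 1.477 F [ 0.1  0.2 -0.6] T [ 0.01 -0.15 -0.03] gap 0.0598 q [-0.02  0.47  1.45  0.    1.22 -1.5 ]
shift cm [ 8.76 31.31  5.46] yaw 0.077 alt -3.065 q6 -1.5 t 30.75
```

View pics/w27.png

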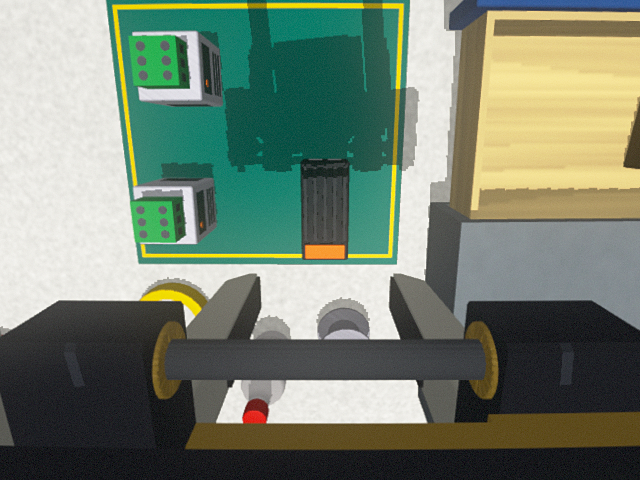

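```bash
python3 -c "
from h import *
W=vision.camera_info('wrist')
P=onz(W,[(303,259),(348,259),(349,160),(302,160)],.043);print(P,P.mean(0))
M=onz(W,[(138,265),(397,264)],.003);print('mat +x corners',M)
c,s=np.cos(-.094),np.sin(-.094)
e=np.array([c,s,0]);f=np.array([-s,c,0])
o=np.array([.553,-.0226,0])
print([(round(float((p-o)@e),4),round(float((p-o)@f),4)) for p in list(P)+list(M)])
"
```

```text
[[0.66147659 0.00917452 0.043     ]
 [0.66555291 0.05195667 0.043     ]
 [0.57296676 0.06022956 0.043     ]
 [0.56898825 0.01841576 0.043     ]] [0.61724613 0.03494413 0.043     ]
mat +x corners [[ 0.66439154 -0.17208259  0.003     ]
 [ 0.68948616  0.10502722  0.003     ]]
[(0.105, 0.0418), (0.1051, 0.0848), (0.0121, 0.0843), (0.0121, 0.0423), (0.1249, -0.1384), (0.1239, 0.1399)]
```

Coupler 1 lies flat with its orange strip up, about 20 mm inside the mat edge. Now the second one.

>>> send_rows(
  targets=[
    {"gripper": 6,"xyz": [1,3.4,0],"yaw": 0.01},
    {"gripper": 6,"xyz": [1.9,6.8,0],"yaw": 0.02},
    {"gripper": 6,"xyz": [2.9,10.2,0],"yaw": 0.03},
    {"gripper": 6,"xyz": [3.8,13.6,0],"yaw": 0.04},
    {"gripper": 6,"xyz": [4.8,17,0],"yaw": 0.05},
    {"gripper": 6,"xyz": [5.7,20.4,0],"yaw": 0.06},
    {"gripper": 6,"xyz": [6.7,23.8,0],"yaw": 0.07},
    {"gripper": 6,"xyz": [7.6,27.2,1],"yaw": 0.077},
    {"gripper": 6,"xyz": [8.6,30.4,3],"yaw": 0.077},
    {"gripper": 6,"xyz": [8.8,31.3,6],"yaw": 0.077},
    {"gripper": 6,"xyz": [8.8,31.3,9],"yaw": 0.077},
    {"gripper": 6,"xyz": [8.8,31.3,10.5],"yaw": 0.077},
    {"gripper": 6,"xyz": [8.8,31.3,10.5],"yaw": 0.077},
    {"gripper": 6,"xyz": [8.8,31.3,10.5],"yaw": 0.077},
  ],
)

```text
time_s: 31.92
position: [0.5614, 0.3532, 0.1179]
tcp_rot: [-0.001, 0.085, 0.996, -0.001]
wrist_force: [-0.3, -0.1, -0.5]
finger_gap: 0.0599
```

```bash
python3 -c "
from h import *
st();W,im=snap('wrist','w28.png');go(.5625,.3537,.033,1.40)
d=np.array([np.cos(-.17),np.sin(-.17),0])*.0475;c=np.array([.5625,.3537,.062]);print(proj(W,[c,c+d,c-d]))"
```

```text
t 31.92 p [0.5614 0.3532 0.1179] jaw 1.4 F [-0.3 -0.1 -0.5] T [ 0.07 -0.11 -0.03] gap 0.0599 q [ 0.49  0.66  1.42  0.    1.07 -0.91]
shift cm [-0.03  0.03  8.65] yaw -0.0 alt 3.141 q6 -0.91 t 31.97
[[325.99192999 258.00625579]
 [326.06914207 328.59695962]
 [325.90361989 179.62817109]]
```

View pics/w28.png

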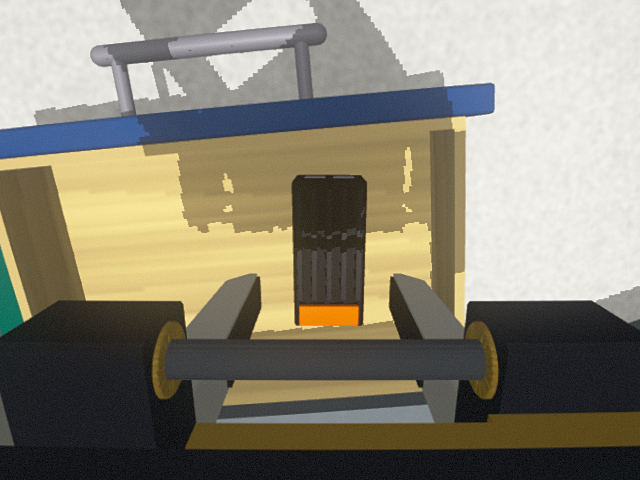

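>>> send_rows(
  targets=[
    {"gripper": 6,"xyz": [0.1,0.1,3],"yaw": 0},
    {"gripper": 6,"xyz": [0.1,0.1,5.5],"yaw": 0},
    {"gripper": 6,"xyz": [0.1,0.1,7.2],"yaw": 0},
    {"gripper": 6,"xyz": [0.1,0.1,8.2],"yaw": 0},
    {"gripper": 6,"xyz": [0.1,0.1,8.6],"yaw": 0},
    {"gripper": 6,"xyz": [0.1,0.1,8.6],"yaw": 0},
    {"gripper": 3.8,"xyz": [0.1,0.1,8.6],"yaw": 0},
    {"gripper": 3.8,"xyz": [0.1,0.1,8.6],"yaw": 0},
    {"gripper": 3.8,"xyz": [0.1,0.1,8.6],"yaw": 0},
    {"gripper": 3.8,"xyz": [0.1,0.1,8.6],"yaw": 0},
    {"gripper": 3.8,"xyz": [0.1,0.1,8.6],"yaw": 0},
    {"gripper": 3.8,"xyz": [0.1,0.1,8.6],"yaw": 0},
  ],
)

```text
time_s: 32.97
position: [0.562, 0.3552, 0.0349]
tcp_rot: [0.001, 0.085, 0.996, 0.001]
wrist_force: [0.5, 0.7, 6.0]
finger_gap: 0.045
```

>>> send_rows(
  targets=[
    {"gripper": 3.8,"xyz": [0,0,-1.5],"yaw": 0},
    {"gripper": 3.8,"xyz": [0,0,-4],"yaw": 0},
    {"gripper": 3.8,"xyz": [0,0,-7],"yaw": 0},
    {"gripper": 3.8,"xyz": [0,0,-10],"yaw": 0},
    {"gripper": 3.8,"xyz": [0,0,-13],"yaw": 0},
    {"gripper": 3.8,"xyz": [0,0,-13],"yaw": 0},
    {"gripper": 3.8,"xyz": [0,0,-13],"yaw": 0},
  ],
)

```text
time_s: 33.55
position: [0.5619, 0.3551, 0.166]
tcp_rot: [0.001, 0.085, 0.996, 0.001]
wrist_force: [-0.4, 0.1, -2.6]
finger_gap: 0.0447
```

```bash
python3 -c "
from h import *
st();W,im=snap('wrist','w29.png');go(.497,.046,.165,1.477)"
```

```text
t 33.55 p [0.5619 0.3551 0.166 ] jaw 1.4 F [-0.4  0.1 -2.6] T [ 0.04 -0.14  0.02] gap 0.0447 q [ 0.49  0.61  1.38 -0.    1.15 -0.91]
shift cm [  1.07 -31.51  -0.1 ] yaw -0.077 alt 3.065 q6 -0.91 t 33.6
```

View pics/w29.png

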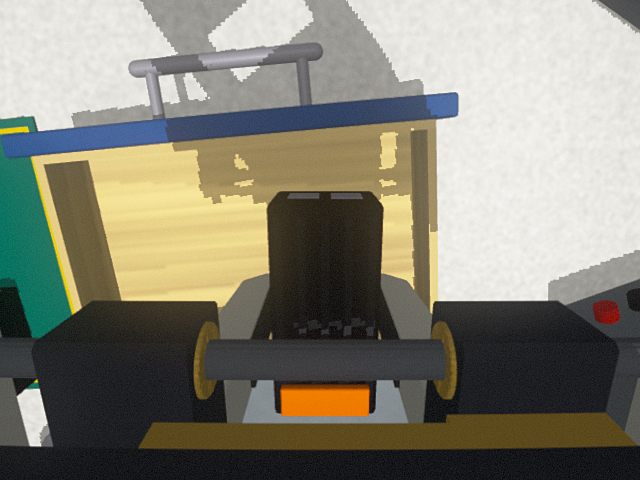

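>>> send_rows(
  targets=[
    {"gripper": 3.8,"xyz": [0.1,-3.2,0],"yaw": -0.01},
    {"gripper": 3.8,"xyz": [0.2,-6.4,0],"yaw": -0.02},
    {"gripper": 3.8,"xyz": [0.3,-9.6,0],"yaw": -0.03},
    {"gripper": 3.8,"xyz": [0.4,-12.8,0],"yaw": -0.04},
    {"gripper": 3.8,"xyz": [0.5,-16,0],"yaw": -0.05},
    {"gripper": 3.8,"xyz": [0.7,-19.2,0],"yaw": -0.06},
    {"gripper": 3.8,"xyz": [0.8,-22.4,0],"yaw": -0.07},
    {"gripper": 3.8,"xyz": [0.9,-25.6,0],"yaw": -0.077},
    {"gripper": 3.8,"xyz": [1,-28.8,0],"yaw": -0.077},
    {"gripper": 3.8,"xyz": [1.05,-31,0],"yaw": -0.077},
    {"gripper": 3.8,"xyz": [1.05,-31.5,0],"yaw": -0.077},
    {"gripper": 3.8,"xyz": [1.05,-31.5,3],"yaw": -0.077},
    {"gripper": 3.8,"xyz": [1.05,-31.5,6],"yaw": -0.077},
    {"gripper": 3.8,"xyz": [1.05,-31.5,9],"yaw": -0.077},
    {"gripper": 3.8,"xyz": [1.05,-31.5,11],"yaw": -0.077},
    {"gripper": 3.8,"xyz": [1.05,-31.5,11],"yaw": -0.077},
    {"gripper": 3.8,"xyz": [1.05,-31.5,11],"yaw": -0.077},
  ],
)

```text
time_s: 35.02
position: [0.4967, 0.0466, 0.0528]
tcp_rot: [-0.002, 0.047, 0.999, -0.0]
wrist_force: [0.1, -0.7, -0.8]
finger_gap: 0.0448
```

```bash
python3 -c "
from h import *
st();W,im=snap('wrist','w30.png');go(.497,.046,.019,1.477)"
```

```text
t 35.02 p [0.4967 0.0466 0.0528] jaw 1.477 F [ 0.1 -0.7 -0.8] T [ 0.02 -0.2   0.02] gap 0.0448 q [ 0.    0.51  1.91  0.    0.73 -1.48]
shift cm [ 0.05 -0.06  3.5 ] yaw 0.0 alt -3.141 q6 -1.48 t 35.07
```

View pics/w30.png

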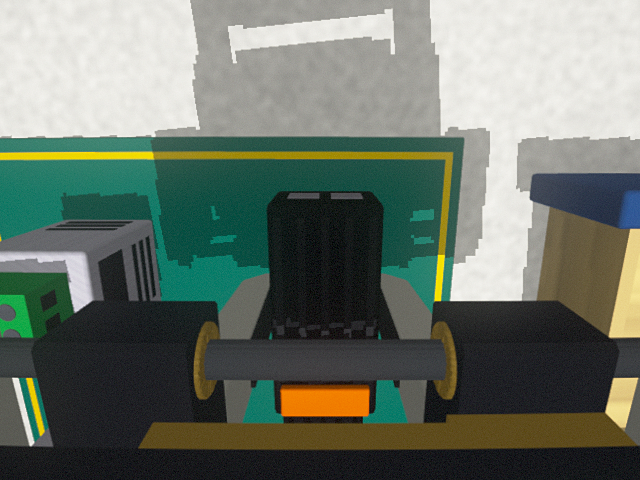

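>>> send_rows(
  targets=[
    {"gripper": 3.8,"xyz": [0,0,1.5],"yaw": 0},
    {"gripper": 3.8,"xyz": [0,0,2.6],"yaw": 0},
    {"gripper": 3.8,"xyz": [0,0,3.3],"yaw": 0},
    {"gripper": 3.8,"xyz": [0,0,3.5],"yaw": 0},
    {"gripper": 3.8,"xyz": [0,0,3.5],"yaw": 0},
  ],
)

```text
time_s: 35.48
position: [0.4974, 0.0462, 0.0186]
tcp_rot: [-0.0, 0.047, 0.999, -0.0]
wrist_force: [-0.3, 0.6, -2.0]
finger_gap: 0.045
```

>>> send_rows(
  targets=[
    {"gripper": 3.8,"xyz": [0,0,0.15],"yaw": 0},
    {"gripper": 3.8,"xyz": [0,0,0.15],"yaw": 0},
  ],
)

```text
time_s: 35.65
position: [0.4978, 0.0462, 0.0175]
tcp_rot: [0.0, 0.047, 0.999, 0.0]
wrist_force: [-0.5, 0.6, -2.1]
finger_gap: 0.0445
```

>>> send_rows(
  targets=[
    {"gripper": 3.8,"xyz": [0,0,0.15],"yaw": 0},
    {"gripper": 3.8,"xyz": [0,0,0.15],"yaw": 0},
  ],
)

```text
time_s: 35.82
position: [0.4978, 0.0462, 0.0159]
tcp_rot: [0.0, 0.047, 0.999, 0.0]
wrist_force: [0.4, -0.3, -1.4]
finger_gap: 0.0448
```

>>> send_rows(
  targets=[
    {"gripper": 4.3,"xyz": [0,0,0.05],"yaw": 0},
    {"gripper": 4.5,"xyz": [0,0,0.05],"yaw": 0},
    {"gripper": 4.7,"xyz": [0,0,0],"yaw": 0},
    {"gripper": 5.2,"xyz": [0,0,0],"yaw": 0},
    {"gripper": 6,"xyz": [0,0,0],"yaw": 0},
    {"gripper": 6,"xyz": [0,0,0],"yaw": 0},
    {"gripper": 6,"xyz": [0,0,-2],"yaw": 0},
    {"gripper": 6,"xyz": [0,0,-5],"yaw": 0},
    {"gripper": 6,"xyz": [0,0,-9],"yaw": 0},
    {"gripper": 6,"xyz": [0,0,-13],"yaw": 0},
    {"gripper": 6,"xyz": [0,0,-17],"yaw": 0},
    {"gripper": 6,"xyz": [0,0,-21],"yaw": 0},
    {"gripper": 6,"xyz": [0,0,-21],"yaw": 0},
    {"gripper": 6,"xyz": [0,0,-21],"yaw": 0},
  ],
)

```text
time_s: 36.98
position: [0.4983, 0.0462, 0.2274]
tcp_rot: [0.002, 0.047, 0.999, 0.0]
wrist_force: [-0.6, -0.8, -0.4]
finger_gap: 0.0602
```

```bash
python3 -c "
from h import *
st();W,im=snap('wrist','w31.png');go(.46,.31,.22,1.481)"
```

```text
t 36.98 p [0.4983 0.0462 0.2274] jaw 1.477 F [-0.6 -0.8 -0.4] T [ 0.06 -0.12  0.  ] gap 0.0602 q [-0.    0.25  1.77  0.    1.12 -1.48]
shift cm [ 6.2  25.92  0.56] yaw -0.004 alt 3.138 q6 -1.48 t 37.03
```

View pics/w31.png

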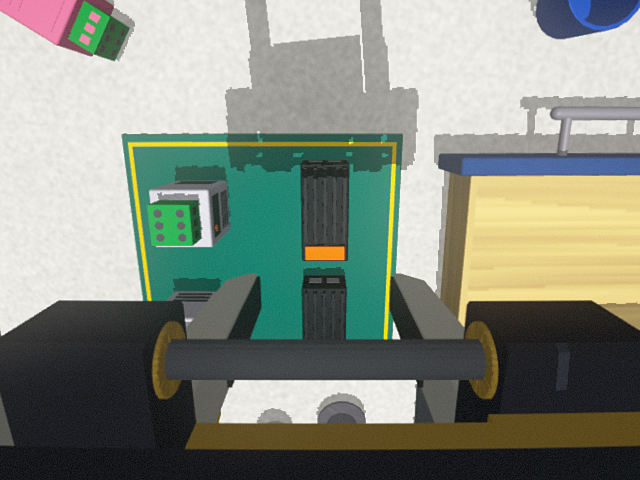

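Both couplers are flat on the mat. Now I'll go above the handle with closed fingers to push the drawer home.

>>> send_rows(
  targets=[
    {"gripper": 6,"xyz": [0.8,3.3,0],"yaw": 0},
    {"gripper": 3,"xyz": [1.6,6.6,0],"yaw": 0},
    {"gripper": 0,"xyz": [2.4,9.9,0],"yaw": 0},
    {"gripper": 0,"xyz": [3.2,13.2,0],"yaw": 0},
    {"gripper": 0,"xyz": [4,16.5,0],"yaw": 0},
    {"gripper": 0,"xyz": [4.8,19.8,0],"yaw": 0},
    {"gripper": 0,"xyz": [5.6,23.1,0],"yaw": 0},
    {"gripper": 0,"xyz": [6.2,25.9,0],"yaw": 0},
    {"gripper": 0,"xyz": [6.2,25.9,0],"yaw": 0},
    {"gripper": 0,"xyz": [6.2,25.9,0],"yaw": 0},
    {"gripper": 0,"xyz": [6.2,25.9,0],"yaw": 0},
  ],
)

```text
time_s: 37.95
position: [0.4596, 0.3091, 0.2242]
tcp_rot: [-0.001, 0.047, 0.999, -0.001]
wrist_force: [0.8, -0.3, 1.2]
finger_gap: 0.0013
```

```bash
python3 -c "
from h import *
st();W,im=snap('wrist','w32.png')"
```

```text
t 37.95 p [0.4596 0.3091 0.2242] jaw 1.477 F [ 0.8 -0.3  1.2] T [ 0.06 -0.14  0.04] gap 0.0013 q [ 0.51  0.35  1.63 -0.    1.16 -0.97]
```

View pics/w32.png

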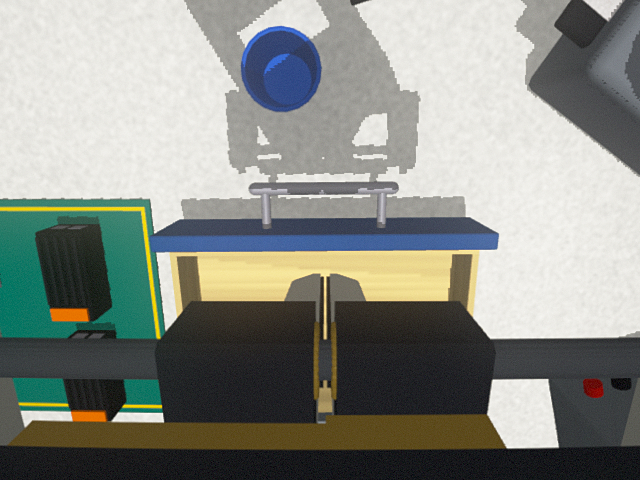

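```bash
python3 -c "
from h import *
W=vision.camera_info('wrist')
P=onz(W,[(249,188),(398,187)],.057);print('bar',P,P.mean(0))
print('cup rim near drawer',onz(W,[(281,112)],.06),'centre',onz(W,[(281,69)],.06),'base',onz(W,[(281,112)],0))
c=P.mean(0);go(c[0]-.028,c[1]+.0025,.045,1.481)"
```

```text
bar [[0.42670886 0.24536967 0.057     ]
 [0.43823852 0.37502836 0.057     ]] [0.43247369 0.31019902 0.057     ]
cup rim near drawer [[0.36661145 0.28135142 0.06      ]] centre [[0.33364672 0.28539992 0.06      ]] base [[0.36246537 0.27510925 0.        ]]
shift cm [ 5.52 -0.11 17.96] yaw -0.005 alt 3.137 q6 -0.97 t 38.0
```

>>> send_rows(
  targets=[
    {"gripper": 0,"xyz": [2.8,0,1],"yaw": 0},
    {"gripper": 0,"xyz": [5.5,0,3],"yaw": 0},
    {"gripper": 0,"xyz": [5.5,0,6],"yaw": 0},
    {"gripper": 0,"xyz": [5.5,0,9],"yaw": 0},
    {"gripper": 0,"xyz": [5.5,0,9],"yaw": 0},
    {"gripper": 0,"xyz": [5.5,0,9],"yaw": 0},
  ],
)

```text
time_s: 38.5
position: [0.4051, 0.3139, 0.1353]
tcp_rot: [-0.001, 0.048, 0.999, -0.001]
wrist_force: [0.6, -0.1, 0.8]
finger_gap: 0.0006
```

```bash
python3 -c "
from h import *
st();W,im=snap('wrist','w33.png');snap('scene','s33.png')"
```

```text
t 38.5 p [0.4051 0.3139 0.1353] jaw 1.476 F [ 0.6 -0.1  0.8] T [ 0.1  -0.16 -0.01] gap 0.0006 q [ 0.57  0.39  1.83 -0.    0.93 -0.91]
```

View pics/w33.png

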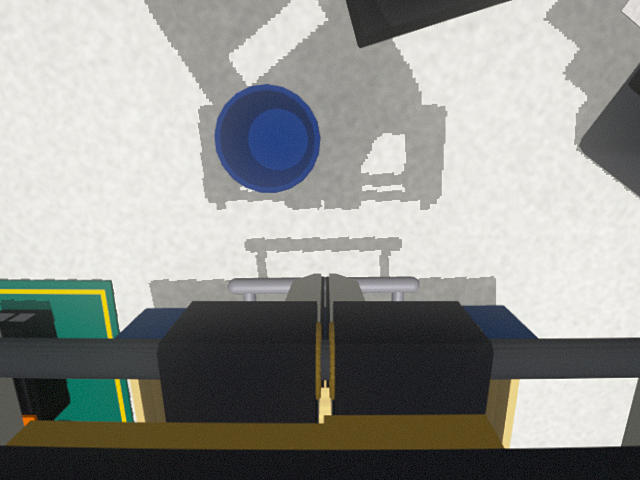

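>>> send_rows(
  targets=[
    {"gripper": 0,"xyz": [0,0,3],"yaw": 0},
    {"gripper": 0,"xyz": [0,0,6],"yaw": 0},
    {"gripper": 0,"xyz": [0,0,8],"yaw": 0},
    {"gripper": 0,"xyz": [0,0,9],"yaw": 0},
    {"gripper": 0,"xyz": [0,0,9],"yaw": 0},
    {"gripper": 0,"xyz": [-0.7,0,9],"yaw": 0},
    {"gripper": 0,"xyz": [-1.2,0,9],"yaw": 0},
    {"gripper": 0,"xyz": [-1.7,0,9],"yaw": 0},
    {"gripper": 0,"xyz": [-2.5,0,9],"yaw": 0},
  ],
)

```text
time_s: 39.35
position: [0.431, 0.3129, 0.0468]
tcp_rot: [0.001, 0.047, 0.999, 0.0]
wrist_force: [-1.6, 1.1, 0.7]
finger_gap: 0.0005
```

>>> send_rows(
  targets=[
    {"gripper": 0,"xyz": [-0.8,0,0],"yaw": 0},
    {"gripper": 0,"xyz": [-2,0,0],"yaw": 0},
    {"gripper": 0,"xyz": [-3.5,0,0],"yaw": 0},
    {"gripper": 0,"xyz": [-5,0,0],"yaw": 0},
    {"gripper": 0,"xyz": [-6.5,0,0],"yaw": 0},
    {"gripper": 0,"xyz": [-8,0,0],"yaw": 0},
    {"gripper": 0,"xyz": [-9.5,0,0],"yaw": 0},
    {"gripper": 0,"xyz": [-10.8,0,0],"yaw": 0},
    {"gripper": 0,"xyz": [-12,0,0],"yaw": 0},
    {"gripper": 0,"xyz": [-12.8,0,0],"yaw": 0},
    {"gripper": 0,"xyz": [-13,0,0],"yaw": 0},
    {"gripper": 0,"xyz": [-13,0,0],"yaw": 0},
  ],
)

```text
time_s: 40.35
position: [0.5602, 0.3001, 0.0455]
tcp_rot: [0.0, 0.047, 0.999, -0.0]
wrist_force: [-0.6, -0.4, -0.8]
finger_gap: 0.0007
```

>>> send_rows(
  targets=[
    {"gripper": 0,"xyz": [-0.5,0,0],"yaw": 0},
    {"gripper": 0,"xyz": [-1.0,0,0],"yaw": 0},
    {"gripper": 0,"xyz": [-1.0,0,0],"yaw": 0},
  ],
)

```text
time_s: 40.6
position: [0.5702, 0.2995, 0.0458]
tcp_rot: [0.0, 0.047, 0.999, 0.0]
wrist_force: [0.5, 0.3, 0.5]
finger_gap: 0.0005
```

>>> send_rows(
  targets=[
    {"gripper": 0,"xyz": [-0.4,0,0],"yaw": 0},
    {"gripper": 0,"xyz": [-0.4,0,0],"yaw": 0},
  ],
)

```text
time_s: 40.77
position: [0.5741, 0.2992, 0.0458]
tcp_rot: [0.0, 0.047, 0.999, 0.0]
wrist_force: [0.2, -0.0, 0.3]
finger_gap: 0.0004
```

>>> send_rows(
  targets=[
    {"gripper": 0,"xyz": [-0.4,0,0],"yaw": 0},
    {"gripper": 0,"xyz": [-0.4,0,0],"yaw": 0},
  ],
)

```text
time_s: 40.93
position: [0.5769, 0.2989, 0.0456]
tcp_rot: [-0.001, 0.047, 0.999, -0.0]
wrist_force: [-5.8, -0.4, 3.2]
finger_gap: 0.0004
```

>>> send_rows(
  targets=[
    {"gripper": 0,"xyz": [-0.25,0,0],"yaw": 0},
    {"gripper": 0,"xyz": [-0.25,0,0],"yaw": 0},
    {"gripper": 0,"xyz": [-0.25,0,0],"yaw": 0},
  ],
)

```text
time_s: 41.18
position: [0.577, 0.2989, 0.0456]
tcp_rot: [-0.003, 0.047, 0.999, -0.001]
wrist_force: [-17.9, 1.4, 10.9]
finger_gap: 0.0003
```

>>> send_rows(
  targets=[
    {"gripper": 0,"xyz": [-0.25,0,0],"yaw": 0},
    {"gripper": 0,"xyz": [-0.25,0,0],"yaw": 0},
    {"gripper": 0,"xyz": [-0.25,0,0],"yaw": 0},
  ],
)

```text
time_s: 41.43
position: [0.5772, 0.2989, 0.0456]
tcp_rot: [-0.006, 0.047, 0.999, -0.001]
wrist_force: [-31.0, 2.4, 20.6]
finger_gap: 0.0002
```

The force rises to 31 N with no motion, so the drawer is at its stop. I'll back off, rise and check all views.

>>> send_rows(
  targets=[
    {"gripper": 0,"xyz": [0.9,0,0],"yaw": 0},
    {"gripper": 0,"xyz": [2.5,0,0],"yaw": 0},
    {"gripper": 0,"xyz": [3,0,-1],"yaw": 0},
    {"gripper": 0,"xyz": [3,0,-4],"yaw": 0},
    {"gripper": 0,"xyz": [3,0,-8],"yaw": 0},
    {"gripper": 0,"xyz": [3,0,-12],"yaw": 0},
    {"gripper": 0,"xyz": [3,0,-16],"yaw": 0},
    {"gripper": 0,"xyz": [3,0,-20],"yaw": 0},
    {"gripper": 0,"xyz": [1,-1,-22],"yaw": 0},
    {"gripper": 0,"xyz": [-2,-2,-22],"yaw": 0},
    {"gripper": 0,"xyz": [-5,-4,-22],"yaw": 0},
    {"gripper": 0,"xyz": [-5,-6,-22],"yaw": 0},
    {"gripper": 0,"xyz": [-5,-6,-22],"yaw": 0},
  ],
)

```text
time_s: 42.52
position: [0.6279, 0.2305, 0.2662]
tcp_rot: [0.0, 0.048, 0.999, -0.0]
wrist_force: [-0.5, -0.0, 0.4]
finger_gap: -0.0001
```

```bash
python3 -c "
from h import *
st();W,im=snap('wrist','w34.png');snap('scene','s34.png')"
```

```text
t 42.52 p [0.6279 0.2305 0.2662] jaw 1.474 F [-0.5 -0.   0.4] T [ 0.08 -0.13  0.01] gap -0.0001 q [ 0.28  0.54  1.25 -0.    1.35 -1.19]
```

View pics/w34.png

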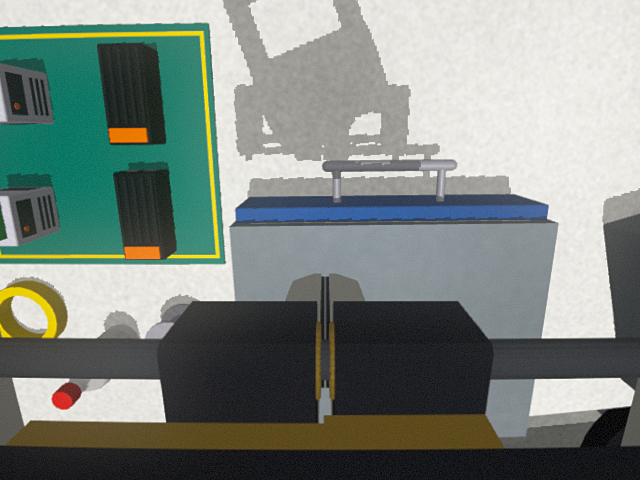

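View pics/s34.png

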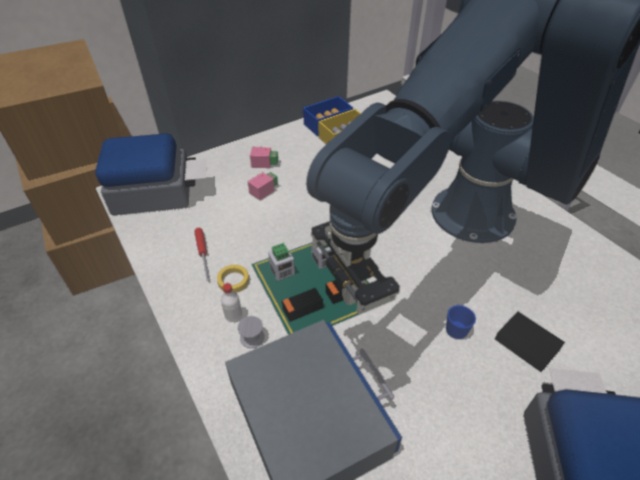

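>>> send_rows(
  targets=[
    {"gripper": 0,"xyz": [3.5,2,-1],"yaw": 0},
    {"gripper": 0,"xyz": [7,4,-2],"yaw": 0},
    {"gripper": 0,"xyz": [10.5,6,-3],"yaw": 0},
    {"gripper": 0,"xyz": [14,8,-3],"yaw": 0},
    {"gripper": 0,"xyz": [17.5,10,-3],"yaw": 0},
    {"gripper": 0,"xyz": [21,12,-3],"yaw": 0},
    {"gripper": 0,"xyz": [24,14,-3],"yaw": 0},
    {"gripper": 0,"xyz": [26,16,-3],"yaw": 0},
    {"gripper": 0,"xyz": [26,18,-3],"yaw": 0},
    {"gripper": 0,"xyz": [26,18,-3],"yaw": 0},
    {"gripper": 0,"xyz": [26,18,-3],"yaw": 0},
  ],
)

```text
time_s: 43.53
position: [0.3837, 0.4385, 0.296]
tcp_rot: [0.0, 0.046, 0.999, 0.0]
wrist_force: [-0.3, -0.2, 0.2]
finger_gap: 0.0005
```

```bash
python3 -c "
from h import *
st();_,t=snap('top','t35.png');_,s=snap('scene','s35.png');crop(t,70,150,350,310,2.8,'t35c.png');crop(s,210,200,420,410,2.8,'s35c.png')"
```

```text
t 43.53 p [0.3837 0.4385 0.296 ] jaw 1.48 F [-0.3 -0.2  0.2] T [-0.   -0.18  0.02] gap 0.0005 q [ 0.77  0.35  1.47 -0.    1.33 -0.71]
```

View pics/t35.png

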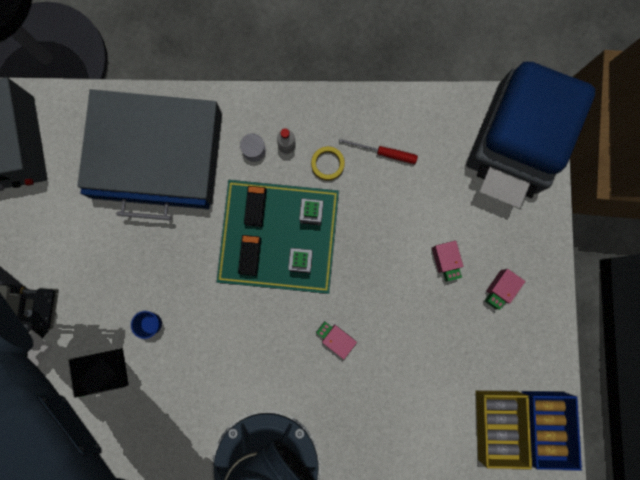

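View pics/t35c.png

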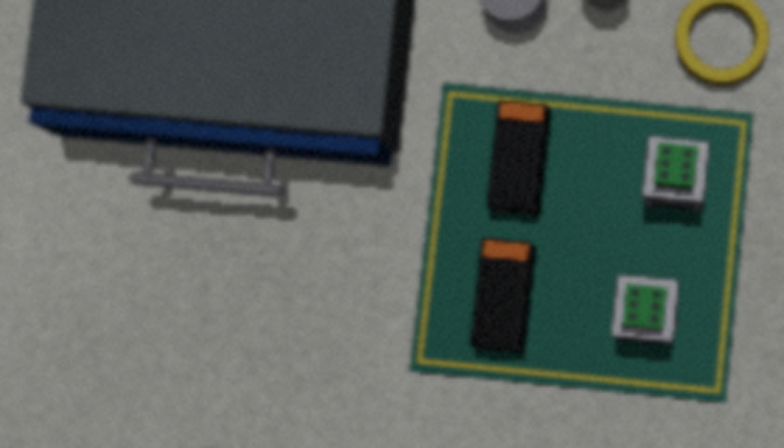

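View pics/s35c.png

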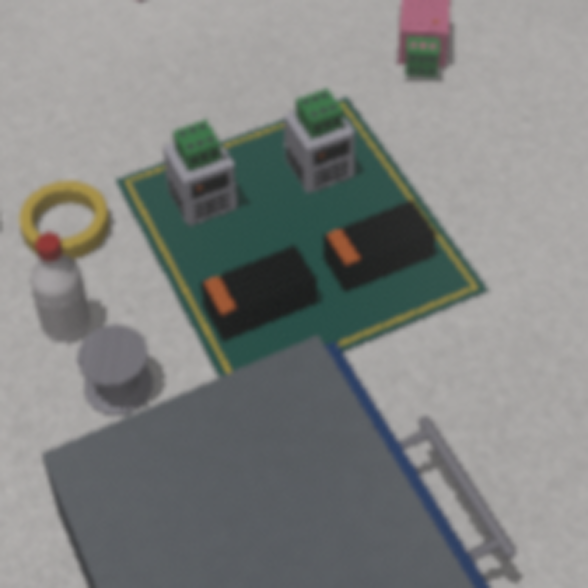

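```bash
python3 -c "
from h import *
T=vision.camera_info('top')
m=lambda u:(u[0]/2.8+70-.4,u[1]/2.8+150-.4)
M=onz(T,[m(u) for u in [(444,85),(752,114),(725,401),(411,370)]],.003);o=M.mean(0)
d=M[3]-M[0]+M[2]-M[1];e=-d/np.linalg.norm(d);f=np.array([-e[1],e[0],0])
for n,c,z in [('c1',[(500,102),(549,106),(540,215),(489,211)],.043),('c2',[(484,239),(533,243),(525,355),(472,347)],.043),('A',[(649,138),(709,141),(703,203),(643,198)],.069),('B',[(618,276),(678,279),(675,343),(612,338)],.069)]:
    P=onz(T,[m(u) for u in c],z); print(n,P.mean(0).round(3),[(round(float((p-o)@e),3),round(float((p-o)@f),3)) for p in P])
a=cv2.imread('pics/top0.png').astype(int);b=cv2.imread('pics/t35.png').astype(int)
D=(abs(a-b).sum(2)>60).astype('uint8');D=cv2.morphologyEx(D,cv2.MORPH_OPEN,np.ones((3,3)))
n,l,s,c=cv2.connectedComponentsWithStats(D);print([(tuple(map(int,s[i][:5]))) for i in range(1,n) if s[i][1]<360])
"
```

```text
c1 [0.621 0.031 0.043] [(0.11, 0.082), (0.111, 0.039), (0.015, 0.037), (0.014, 0.081)]
c2 [0.501 0.043 0.043] [(-0.011, 0.083), (-0.01, 0.04), (-0.107, 0.037), (-0.104, 0.083)]
A [ 0.607 -0.105  0.069] [(0.087, -0.051), (0.089, -0.102), (0.036, -0.102), (0.035, -0.051)]
B [ 0.488 -0.08   0.069] [(-0.034, -0.037), (-0.031, -0.088), (-0.085, -0.09), (-0.086, -0.037)]
[(244, 186, 23, 43, 842), (80, 189, 122, 14, 506), (79, 194, 131, 19, 525), (380, 194, 40, 28, 479), (398, 195, 10, 17, 150), (386, 196, 3, 4, 12), (386, 196, 9, 13, 84), (137, 199, 3, 3, 9), (299, 198, 24, 33, 433), (146, 200, 4, 3, 12), (154, 201, 8, 3, 24), (169, 202, 5, 3, 15), (177, 203, 5, 3, 15), (183, 203, 3, 3, 9), (190, 204, 6, 3, 18), (200, 205, 3, 3, 9), (92, 207, 28, 6, 114), (133, 210, 6, 3, 18), (142, 211, 3, 3, 9), (173, 214, 37, 7, 141), (116, 216, 12, 4, 40), (124, 218, 51, 14, 399), (124, 221, 4, 3, 12), (172, 224, 4, 4, 16), (238, 235, 24, 44, 852), (288, 248, 24, 31, 392), (388, 283, 4, 5, 16), (0, 287, 7, 11, 57), (30, 287, 29, 24, 419), (391, 288, 10, 15, 86), (9, 290, 4, 3, 12), (384, 290, 4, 5, 16), (399, 293, 14, 17, 150), (380, 297, 26, 20, 174), (19, 298, 8, 10, 55), (407, 300, 16, 19, 188), (0, 306, 4, 9, 33), (0, 309, 39, 47, 417), (46, 320, 80, 69, 2160), (0, 330, 125, 150, 10261)]
```

```bash
python3 -c "
from h import *
st();_,t=snap('top');crop(t,200,170,350,310,4,'t36c.png');print(bot.hand_in())"
```

```text
t 43.63 p [0.3845 0.4372 0.2958] jaw 1.477 F [0.1 0.5 0.5] T [-0.01 -0.12  0.03] gap 0.0001 q [ 0.77  0.35  1.47 -0.    1.33 -0.71]
the job is handed in; nothing more can be done
None
```

View pics/t36c.png

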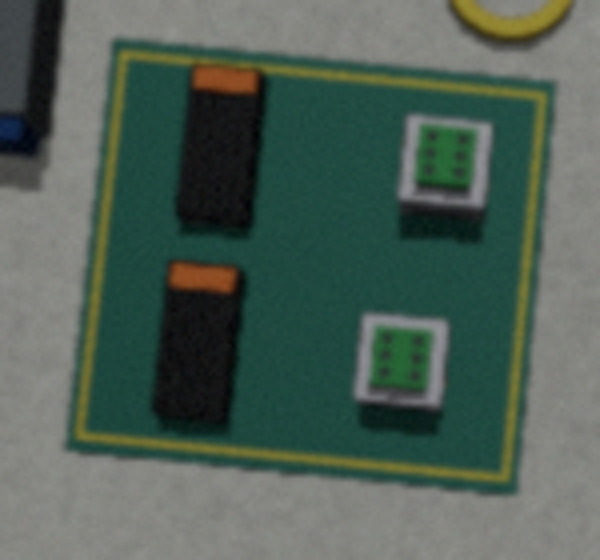

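The job is handed in at 43.6 s. The kit is on the mat, but `hand_in` gives no verdict, so what follows is from my own checks.

**Power supplies:** Only two were present, and both now stand on the mat with their terminals up. I gripped each by its green terminals and eased the grip so the bottom end swung down. The second one slipped out of the eased grip about 3 cm above the bench. It landed standing upright, and I picked it up again and placed it normally.

**Couplers and drawer:** I opened the drawer, took out both couplers and laid them flat with the orange strips up. I then pushed the drawer in until it stopped: the force rose to 31 N with no further movement, and no gap showed at the cabinet front.

**Last checks:**
- **Mat margins:** by the top view, every item lies at least about 19 mm inside the mat's edges. The tightest is the first coupler, at the far edge.
- **Other things on the bench:** a before-and-after comparison of the top view showed changes only at the kit, the drawer and the arm. The bystanders and the pink look-alikes have not moved.
- **Knock:** I saw no sign of a power supply being knocked aside.
- **Disagreement:** two of the rough top-and-wrist height checks were off, reading 77 mm at the second power supply's indicator light and 82 mm at one handle end. The other views put them near 52 mm and 57 mm, so I used those values, and the grasps and placings fitted.

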